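# Snap the drainer back into the soap box

## Robot

A 6-joint arm with a two-finger parallel gripper is mounted at the origin on the work surface. World frame = base frame: x ahead of the robot, y to its left, z up, the work surface at z = 0. Lengths are in mm, angles in degrees, forces in N, time in s.
With the tool pointing down it reaches from about 300 to 875 mm from the base axis. Payload 4.2 kg.
Tool frame: the origin (TCP) lies at the very end of the fingers, on their centre line; the grasp point (between the pads) lies bot.tcp_to_grasp behind it (bot.tcp_to_grasp is the distance from the TCP to the grasp point, in mm); z points along the fingers, y is the direction in which the jaws open and shut (so a half turn about z gives the same grasp; the last joint's range is limited). The gripper opens to 85 mm and grips with 20 to 120 N. Pads are 22 mm wide; open, the fingers measure 114 mm over their backs; the gripper's body (76 mm by 85 mm) begins 54 mm behind the grasp point. The pads swing forward as they close: fully open they stand 13 mm farther back than shut.
Start: joints at [-72.594, 18.312, 89.639, -0, 72.044, -1.146], TCP at [182.952, -545.133, 231.338] pointing down, gripper open.
Joint ranges: [-177.97, 177.97], [-48.28, 115.42], [12.27, 149.76], [-77.06, 257.06], [2.81, 150.46], [-146.56, 146.56]. Speed limits (degrees/s): [147.25, 147.25, 180, 180, 180, 180].

## Interface

Orientations are given as [roll, pitch, yaw] about the fixed x, y, z axes, in that order (R = Rz(yaw) Ry(pitch) Rx(roll)).
In Python, from workcell import bot gives the robot as it stands.
- The arm moves only by the tool servo_tool, never from a script. Its argument "steps" is a list of rows, each a list of 7 numbers: the shift along the world's x, y, z as a fraction of full scale, then the turn, a rotation vector about the world's x, y, z as a fraction of full scale, then the opening, from -1 (shut) to 1 (fully open), so that 0 is half open. In form: [[x, y, z, rx, ry, rz, jaw], ...]. A call has 1 to 5 rows; each row is the pose to reach, as a shift and turn from the pose commanded when the call began; what a row does not reach only later rows make up. Full scale, the value 1, is 25 cm for a shift and 90 degrees for a turn. A row lasts 1/8 s, in which the tool goes at most 62.5 mm and 10.7 degrees, less where a joint would pass 70% of its speed; a pose out of reach is approached as far as the arm can. A call with a number of a shift or a turn outside -1 to 1 is refused whole. A call with a gripper value outside its range is refused whole. The fingers move at their own pace and stop on an object; the grip force is fixed at half the most. Time passes only in rows, so rows that repeat a pose let the fingers close. It gives the time, the measured TCP pose, the force and the opening at its end, in the units of the state.
- bot.get_obs(): the state, without advancing time (a new reading comes with each control period).
- bot.get_image(name): name is "scene" or "top"; returns (picture, depth): 420x560x3 uint8, red, green, blue; 420x560 float32, mm along the optical axis (not along the pixel's ray), 0 where there is no reading.
- bot.camera_model(name): a dict with "K" (3x3 intrinsics, pixels), "k1" (the pictures are not rectified: a ray, as slopes to the right and down, at radius r is drawn at 1 + k1 r^2 times it, then the intrinsics apply), "extrinsics" (4x4, takes a point from camera to world coordinates). Camera axes: x right, y down, z forward; pixel columns grow to the right and rows downward; lengths in mm; the calibration is good to about 2 mm. A picture is of the moment at which its call begins. camera_model takes no time and is no camera call.
- bot.sign_off(): hands the job in, once; it reports no verdict.
Trained networks look in the newest picture that a camera, given by its name, has taken for a name from the list of things; names that differ only in an ending like _2 or _b are one class to them, and where a whole thing is asked for, a point or a joint stands for the part that bears it (a point fixed in the world has none). Each returns a list of dicts, best first, with "confidence" (0 to 1); they miss things now and then, are a little off and sometimes report something else, mostly with a low value. They report only what shows in the picture. A call takes as long as a camera call. They do not tell look-alikes from the thing itself.
- bot.recognise(label, camera): "rect" ([left, top, right, bottom] in pixels, round what is visible of it).
- bot.silhouettes(label, camera): "pixels" (420x560 bool, what is visible of it) and "rect" ([left, top, right, bottom] in pixels, round what is visible of it).
The state is a dict: "time": time; "joint_pos": joint angles; "qd": joint speeds; "tau": joint torques, N m; "eef_pos": TCP position; "tool_rot": TCP orientation; "contact_force": force on the tool from outside, world axes, zero at the start; "ft_torque": the same for the moment, N m; "width": finger opening in mm.
Only numpy, scipy, OpenCV 4.12 (cv2) and the standard library are available. Lean on these libraries where they do the work, as an engineer would, in place of code of your own. Each camera call takes 0.05 s, during which the arm holds its last target.

## Task

The soap box has just been rinsed out: put its slotted drainer back. Lay it ribs up between the two spring clips at the ends of the box and press its ends in, gently because the box is thin plastic, until both clips have snapped over them and it sits fully home on its seats. Then take your hand off, and leave the tumbler, the toothbrush stand and the tongue cleaner where they are.

Things in the scene. Friction and masses are not known exactly. Their poses are not given: they have to be found in the camera images.
- soap_box: white open plastic soap box, 113 (x) x 69 mm (y), fixed to the tiles by suction feet; origin: centre of its underside, 0 to 6 mm over the tiles as the feet are squashed more or less. Corner walls 28 mm high leave the drainer 2 mm of play; the middle 68 mm of each long side is cut down to 18 mm, room for fingers. It cracks when the contact forces on it sum to over 28 N, a push of about 20 N
- seat (a point): centre of the box at the height of its four hard corner seats, 24 mm above the soap box's origin: the drainer's origin lies here when it is fully home
- drainer: green rigid soap drainer, 104 (x) x 60 (y) x 12 mm, about 60 g, loose, right way up; either way round fits. Origin: centre of its underside. Side bars and five slats along x have their tops at 12 mm, the end bars (outer 4 to 6 mm) at 8 mm. Ends chamfered 30 degrees off vertical, 4.6 mm narrower at the underside. Laid on the clips its underside is 30 mm above the soap box's origin, 6 mm above home
- end_1 (a point): top outer edge of the drainer's +x end: 52 mm from the drainer's origin along x, 8 mm up; 32 mm above the soap box's origin when that end is home. Pressing the slats about 28 mm from the drainer's middle towards an end snaps in that end
- end_2 (a point): the same at the drainer's -x end (-52 mm along x, 8 mm up)
- clip_a (a joint): grey spring clip at the box's +x end, a tab 22 mm wide, hinged low, top 40 mm above the box's origin. 0 = closed, grows as it bends outward (rad), up to 0.1 to let the drainer's end pass. The finger push rises to 12 to 18 N at the first end (7 to 14 N at the second) just before the snap, 1 mm above home; then it drops and climbs again steeply on the hard seat. Both ends at once take too much
- clip_b (a joint): the same clip at the box's -x end
- clip_a_nose (a point): tip of the inward nose of the +x clip, 49 mm from the box's centre, 33 mm above its origin; above it the clip's inside slopes outward as a lead-in, below it the nose holds the end bar down
- clip_b_nose (a point): the same on the -x clip
- tumbler: steel tumbler standing upright, 72 mm across, 95 mm high; origin at the centre of its underside. Not to be moved
- brush_stand: grey toothbrush stand of hard silicone, 130 (x) x 44 x 60 mm high, five slots, two toothbrushes in it up to 215 mm high; origin at the centre of its underside. Not to be moved
- tongue_cleaner: orange tongue cleaner lying flat, 157 mm long (x; loop at +x, 54 mm wide), 6 mm thick; origin on its underside near the middle, 73 mm from the handle's end. Not to be moved
- mirror: chrome swivel mirror on a pivot arm, 110 mm round foot, 275 mm high, fixed, off to the robot's right; origin at the centre of its underside
There are look-alikes about, which are no part of the job. Of the things that look like the soap_box, take the one that is farthest to the robot's right at the start.

How it is judged (in metres and radians):
At the end, for the whole second after the job is handed in: The drainer lies at rest, ribs up, in the soap box, centred to 3 mm and lined up with it, both its ends within 1.2 mm of the fully home height, and both clips sprung back (under 0.05 rad) over its ends (z of each of end_1, end_2 in the frame of soap_box below 0.0332 m and z of drainer in the frame of soap_box above 0.0225 m and horizontal distance between drainer and soap_box below 0.003 m and angle between the x axis of drainer and the x axis of soap_box, either way round below 0.08 rad and angle between drainer's own z axis and vertical below 0.05 rad and value of joint each of clip_a, clip_b below 0.05 rad and linear speed of drainer below 0.01 m/s); the robot touches nothing.
It fails at once if the contact forces on the soap box passed 28 N (contact force between any of drainer, the fingers and soap_box above 28 N).
It fails at once if the tumbler was shifted or tipped by more than 15 mm (distance of tumbler from where it was at the start of the episode above 0.015 m or angle between tumbler's own z axis and vertical above 0.2 rad).
It fails at once if the toothbrush stand was shifted by more than 15 mm (distance of brush_stand from where it was at the start of the episode above 0.015 m or angle between brush_stand's own z axis and vertical above 0.2 rad).
It fails at once if the tongue cleaner was shifted by more than 15 mm (distance of tongue_cleaner from where it was at the start of the episode above 0.015 m).
It also fails if it takes over 72 s, if anything falls off the work surface, if the arm or the gripper's body presses on something with over 40 N, if the wrist force passes 120 N, or if a joint passes its speed limit or range.

## Working session

There is one attempt and no reset: what is moved stays moved. The work goes in short steps, Python scripts to look and compute and a tool call to move; the robot and the scene stay as the last step left them, time stands still between calls to the robot, and variables do not carry over. Pictures are saved under pics/ and viewed, and the job is handed in when it is done.

Besides the shell and the picture viewer there is one more tool, called after ">>>" in YAML: its name, and indented under it one key for each argument. servo_tool: Moves the arm, as the interface text tells. Shift numbers are shares of 25 cm and turn numbers shares of 90 degrees, none past 1 either way. Its arguments: {"type":"object","properties":{"steps":{"type":"array","items":{"type":"array","items":{"type":"number"}}}},"required":["steps"]}

```bash
mkdir -p pics; ls
python3 - <<'E'
from workcell import bot
import cv2,numpy as np
o=bot.get_obs();print(o, bot.tcp_to_grasp)
for n in("scene","top"):
    p,d=bot.get_image(n);cv2.imwrite(f"pics/{n}0.png",p[:,:,::-1]);np.save(f"pics/{n}0d.npy",d)
    m=bot.camera_model(n);print(n,m)
E
```

```text
pics
{'time': 0.0, 'joint_pos': array([-7.25940655e+01,  1.83521883e+01,  8.97063020e+01, -4.81466722e-04,
        7.20444250e+01, -1.14526039e+00]), 'qd': array([-0.02748076, -0.0081521 ,  0.0009987 , -0.07434198, -0.05304195,
       -0.02180792]), 'tau': array([ 3.88176441e-04, -4.15529501e+01, -2.34161997e+01, -7.41553754e-05,
        8.03508708e-03, -3.49163280e-06]), 'eef_pos': array([ 182.79912439, -544.6659794 ,  230.4774818 ]), 'tool_rot': array([-1.79897096e+02, -1.59933108e-03,  1.85513423e+01]), 'contact_force': array([ 0.22442032, -0.1012304 ,  0.59576648]), 'ft_torque': array([ 0.07273547, -0.02247548,  0.04452618]), 'width': 85.40013248745261} 18.700000000000003
scene {'K': array([[475.84263915,   0.        , 283.28838734],
       [  0.        , 475.84263915, 209.13664427],
       [  0.        ,   0.        ,   1.        ]]), 'k1': -0.13780511522033648, 'extrinsics': array([[-2.84224083e-01,  7.40005958e-01, -6.09596467e-01,
         1.29060144e+03],
       [ 9.58757626e-01,  2.18913357e-01, -1.81275359e-01,
         1.12845072e+02],
       [-6.96036919e-04, -6.35978084e-01, -7.71706804e-01,
         1.02026998e+03],
       [ 0.00000000e+00,  0.00000000e+00,  0.00000000e+00,
         1.00000000e+00]])}
top {'K': array([[421.51412307,   0.        , 287.2641287 ],
       [  0.        , 421.51412307, 210.57640515],
       [  0.        ,   0.        ,   1.        ]]), 'k1': -0.12960557897512218, 'extrinsics': array([[ 8.09412230e-03, -9.94964890e-01,  9.98967076e-02,
         4.09382510e+02],
       [-9.99960466e-01, -8.42134332e-03, -2.85433449e-03,
        -9.81780990e+01],
       [ 3.68122708e-03, -9.98696550e-02, -9.94993719e-01,
         1.32756905e+03],
       [ 0.00000000e+00,  0.00000000e+00,  0.00000000e+00,
         1.00000000e+00]])}
```

View pics/scene0.png

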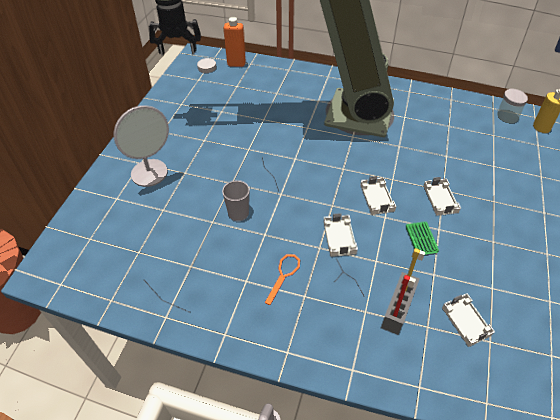

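View pics/top0.png

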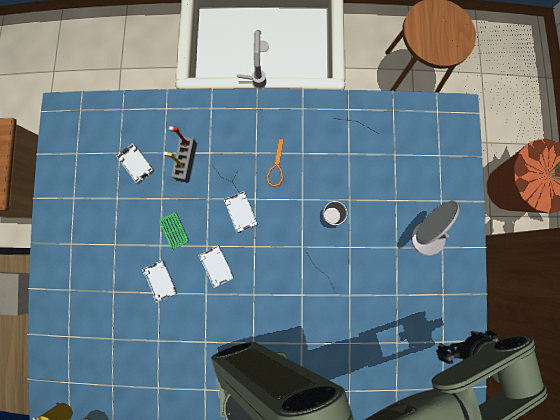

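```bash
cat > h.py <<'E'
import numpy as np,cv2
from workcell import bot
def unproj(name,uv,d):
    m=bot.camera_model(name);K=m["K"];uv=np.atleast_2d(np.asarray(uv,float));d=np.asarray(d,float).reshape(-1)
    q=cv2.undistortPoints(uv.reshape(-1,1,2),K,np.array([m["k1"],0,0,0.])).reshape(-1,2)
    # model: drawn = ray*(1+k1 r^2) -> same as opencv
    P=np.c_[q*d[:,None],d];E=m["extrinsics"];return P@E[:3,:3].T+E[:3,3]
def proj(name,P):
    m=bot.camera_model(name);E=np.linalg.inv(m["extrinsics"])
    P=np.atleast_2d(P).astype(float)
    r,_=cv2.Rodrigues(E[:3,:3]);return cv2.projectPoints(P,r,E[:3,3],m["K"],np.array([m["k1"],0,0,0.]))[0].reshape(-1,2)
def cloud(name,d):
    v,u=np.nonzero(d>0);P=unproj(name,np.c_[u,v],d[v,u]);out=np.full(d.shape+(3,),np.nan);out[v,u]=P;return out
E
python3 - <<'E'
from h import *
for l in("soap_box","drainer","tumbler","brush_stand","tongue_cleaner","mirror","clip_a"):
  for c in("top","scene"):
    d=np.load(f"pics/{c}0d.npy")
    C=cloud(c,d)
    for s in bot.silhouettes(l,c):
        p=C[s["pixels"]];
        print(l,c,round(s["confidence"],2),s["rect"],s["pixels"].sum(),np.nanmedian(p,0).round(0),np.nanpercentile(p,[2,98],axis=0).round(0).tolist())
E
```

```text
soap_box top 0.97 [146.3, 261.5, 176.0, 304.4] 826 [316. 299.   6.] [[263.0, 251.0, -1.0], [372.0, 341.0, 33.0]]
soap_box top 0.79 [225.1, 189.4, 256.8, 232.0] 815 [539.  46.  10.] [[482.0, 2.0, 3.0], [593.0, 89.0, 38.0]]
soap_box top 0.67 [115.7, 146.3, 152.8, 187.7] 813 [691. 393.   6.] [[632.0, 338.0, -2.0], [746.0, 446.0, 33.0]]
soap_box top 0.61 [200.2, 243.2, 233.7, 285.5] 811 [367. 120.   6.] [[314.0, 75.0, -0.0], [422.0, 165.0, 33.0]]
soap_box scene 0.85 [426.9, 174.9, 458.8, 216.0] 839 [315. 295.   6.] [[261.0, 250.0, -1.0], [381.0, 341.0, 31.0]]
soap_box scene 0.8 [359.7, 175.4, 393.5, 213.6] 894 [368. 115.   5.] [[312.0, 68.0, -1.0], [432.0, 163.0, 32.0]]
soap_box scene 0.73 [440.5, 293.7, 494.1, 343.3] 1479 [691. 388.   5.] [[634.0, 334.0, -1.0], [753.0, 443.0, 32.0]]
soap_box scene 0.64 [322.3, 214.9, 358.8, 255.7] 1027 [535.  43.  10.] [[481.0, 0.0, 4.0], [602.0, 87.0, 37.0]]
drainer top 0.73 [157.7, 211.7, 187.0, 247.1] 595 [473. 257.  10.] [[424.0, 218.0, -3.0], [522.0, 296.0, 17.0]]
drainer scene 0.92 [406.6, 223.1, 437.0, 253.6] 714 [478. 256.  10.] [[425.0, 216.0, 
[... 1282 characters left out ...]
.0, 84.0, 6.0], [329.0, 101.0, 36.0]]
clip_a scene 0.59 [434.9, 177.6, 436.6, 183.8] 18 [274. 272.  23.] [[270.0, 267.0, 12.0], [278.0, 277.0, 34.0]]
clip_a scene 0.55 [380.1, 200.8, 385.7, 213.8] 66 [419. 141.  20.] [[400.0, 130.0, 1.0], [427.0, 151.0, 36.0]]
clip_a scene 0.5 [332.9, 217.1, 340.4, 224.0] 68 [491.  23.  24.] [[478.0, 11.0, -2.0], [499.0, 34.0, 40.0]]
clip_a scene 0.5 [453.1, 298.1, 461.3, 298.4] 12 [656. 355.  31.] [[650.0, 350.0, 19.0], [662.0, 360.0, 34.0]]
clip_a scene 0.42 [342.8, 246.3, 348.6, 252.1] 60 [591.  65.  26.] [[584.0, 55.0, 9.0], [596.0, 75.0, 41.0]]
clip_a scene 0.41 [479.0, 330.7, 487.0, 338.6] 42 [736. 425.  29.] [[727.0, 415.0, 7.0], [743.0, 432.0, 38.0]]
```

The four box look-alikes are, in the top view: (161,282), (240,211), (134,165) and (217,265). Their y values are about 299, 45, 392 and 119. The one farthest right is the box at top (240,211), scene (340,235). There is one drainer, at top (174,230). Next I check these in close crops.

Run:
```python
from h import *
t=cv2.imread("pics/top0.png");s=cv2.imread("pics/scene0.png")
a=cv2.resize(t[180:255,150:265],(797,520),interpolation=cv2.INTER_CUBIC)
cv2.imwrite("pics/c1.png",a)
b=cv2.resize(s[205:265,315:445],(794,366),interpolation=cv2.INTER_CUBIC);cv2.imwrite("pics/c2.png",b)
for name in("top","scene"):
    d=np.load(f"pics/{name}0d.npy");C=cloud(name,d)
    dt=C[...,2]
    for lab,ctr in(("box",(540,45)),("dr",(474,257))):
        m=(np.hypot(C[...,0]-ctr[0],C[...,1]-ctr[1])<75)
        tiles=m&(dt<4)
        print(name,lab,"hist z",np.histogram(dt[m],np.arange(-6,50,4))[0].tolist())
        for zl in((4,60) if lab=="dr" else (8,60),):
            P=C[m&(dt>zl[0])][:,:2].astype(np.float32)
            print(zl,len(P),cv2.minAreaRect(P))
```

```text
top box hist z [261, 474, 222, 307, 229, 47, 41, 38, 48, 16, 7, 11, 4]
(8, 60) 623 ((536.6135864257812, 44.78899002075195), (113.57901000976562, 69.49359130859375), 22.648075103759766)
top dr hist z [316, 605, 254, 188, 253, 68, 2, 0, 0, 0, 0, 0, 0]
(4, 60) 606 ((478.83197021484375, 260.0760498046875), (139.19149780273438, 135.85604858398438), 77.16304779052734)
scene box hist z [431, 550, 143, 440, 140, 85, 95, 82, 50, 21, 21, 16, 1]
(8, 60) 739 ((540.0648803710938, 44.53745651245117), (118.09288024902344, 70.10148620605469), 22.611652374267578)
scene dr hist z [385, 708, 144, 221, 330, 22, 0, 0, 0, 0, 0, 0, 0]
(4, 60) 629 ((473.403076171875, 245.60140991210938), (119.56551361083984, 107.59352111816406), 8.791382789611816)
```

View pics/c1.png

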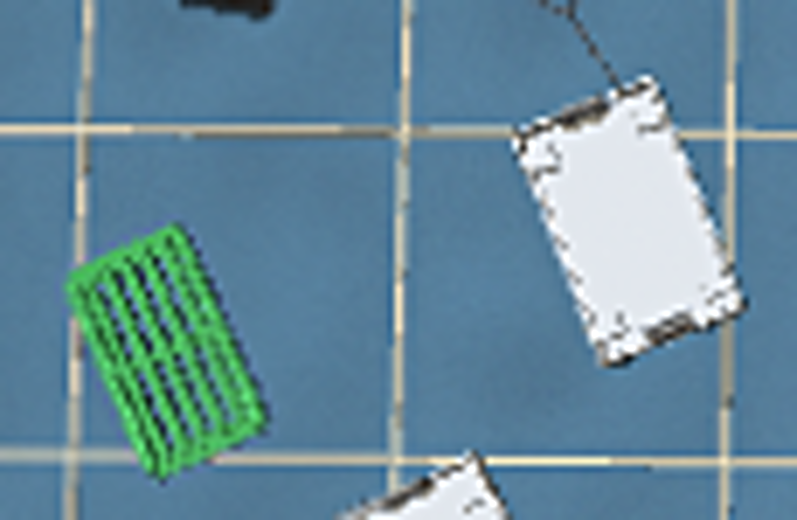

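View pics/c2.png

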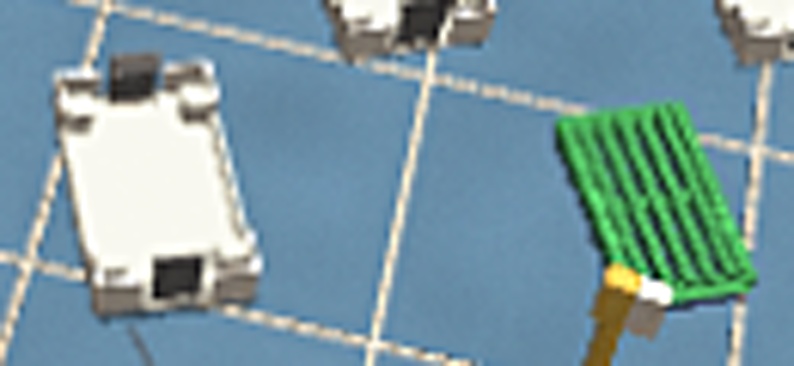

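The crop shows the white box at (630,220), with grey clips at (585,105) and (670,330), clear of the other boxes. The drainer lies ribs up and free at (170,350). The scene crop agrees, though a brush tip covers a bit of the drainer from that view. Next I fit both poses precisely.

```bash
cat > fit.py <<'E'
from h import *
from scipy.optimize import minimize
SS=8
def dr_pts(dz=0):
    P=[]
    for sx in(1,-1):
        for sy in(1,-1):
            P+=[(sx*49.7,sy*30,0),(sx*52,sy*30,8),(sx*46.5,sy*30,12)]
    return np.array(P,float)
def box_pts():
    P=[]
    for sx in(1,-1):
        for sy in(1,-1):
            P+=[(sx*56.5,sy*34.5,0),(sx*56.5,sy*34.5,28)]
    return np.array(P,float)
def tf(p,P,z):
    c,s=np.cos(p[2]),np.sin(p[2]);return np.c_[p[0]+c*P[:,0]-s*P[:,1],p[1]+s*P[:,0]+c*P[:,1],z+P[:,2]]
def render(name,W,roi):
    x0,y0,x1,y1=roi;q=proj(name,W)
    h=cv2.convexHull(q.astype(np.float32)).reshape(-1,2)
    im=np.zeros(((y1-y0)*SS,(x1-x0)*SS),np.uint8)
    hp=((h-[x0,y0]+0.5)*SS-0.5)
    cv2.fillConvexPoly(im,np.round(hp*16).astype(np.int32),255,shift=4)
    return cv2.resize(im,(x1-x0,y1-y0),interpolation=cv2.INTER_AREA)/255.
def fit(name,mask,P,z,p0,valid=None):
    q=proj(name,tf(p0,P,z));x0,y0=np.floor(q.min(0)-8).astype(int);x1,y1=np.ceil(q.max(0)+8).astype(int)
    roi=(x0,y0,x1,y1);M=mask[y0:y1,x0:x1].astype(float);V=np.ones_like(M) if valid is None else valid[y0:y1,x0:x1]
    f=lambda p:(V*(render(name,tf((p[0],p[1],p[2]/50),P,z),roi)-M)**2).sum()
    s0=np.array([p0[0],p0[1],p0[2]*50])
    best=None
    for k in range(3):
        r=minimize(f,s0,method="Nelder-Mead",options=dict(initial_simplex=s0+np.array([[0,0,0],[4,0,0],[0,4,0],[0,0,3]])*(1 if k%2==0 else -.6),xatol=.02,fatol=.01))
        s0=r.x
    return np.array([r.x[0],r.x[1],np.degrees(r.x[2]/50)]),r.fun,M.sum()
def green(im):
    hsv=cv2.cvtColor(im,cv2.COLOR_BGR2HSV);m=((hsv[...,0]>45)&(hsv[...,0]<80)&(hsv[...,1]>110)).astype(np.uint8)
    return cv2.morphologyEx(m,cv2.MORPH_CLOSE,np.ones((5,5)))
E
cat > f1.py <<'E'
from fit import *
for n in("top","scene"):
    im=cv2.imread(f"pics/{n}0.png");g=green(im)
    for z in (0,):
        print(n,"drainer",fit(n,g,dr_pts(),z,(474,257,np.radians(22))))
    sil=sorted(bot.silhouettes("soap_box",n),key=lambda s:np.hypot(*(np.array(s["rect"][:2])-((225,189) if n=="top" else (322,215)))))[0]["pixels"]
    hsv=cv2.cvtColor(im,cv2.COLOR_BGR2HSV)
    w=(hsv[...,1]<60);q=proj(n,tf((538,45,.393),box_pts()*1.12,0)).astype(np.float32)
    reg=np.zeros(w.shape,np.uint8);cv2.fillConvexPoly(reg,cv2.convexHull(q).astype(np.int32),1)
    m=(w&(reg>0)).astype(np.uint8);m=cv2.morphologyEx(m,cv2.MORPH_OPEN,np.ones((3,3)));m=cv2.morphologyEx(m,cv2.MORPH_CLOSE,np.ones((5,5)))
    vis=im.copy();vis[m>0]=(0,0,255);c=proj(n,[(538,45,10)])[0].astype(int)
    cv2.imwrite(f"pics/m_{n}.png",cv2.resize(np.hstack([im,vis])[c[1]-30:c[1]+30][:,np.r_[c[0]-30:c[0]+30,560+c[0]-30:560+c[0]+30]],None,fx=6,fy=6,interpolation=0))
    for z in (3,):
        print(n,"box col",fit(n,m,box_pts(),z,(538,45,.393)))
        print(n,"box sil",fit(n,sil,box_pts(),z,(538,45,.393)))
E
python3 f1.py
```

```text
top drainer (array([476.72295241, 258.09133184,  25.58668199]), np.float64(17.408319876970396), np.float64(623.0))
top box col (array([536.73972979,  45.16645328,  22.28115733]), np.float64(32.139438677431755), np.float64(821.0))
top box sil (array([537.36143061,  44.604232  ,  23.13565321]), np.float64(20.389327181853133), np.float64(815.0))
scene drainer (array([479.4774671 , 255.96438008,  25.18425138]), np.float64(86.48339869281045), np.float64(679.0))
scene box col (array([539.92749072,  43.23787461,  22.25182198]), np.float64(54.399061899269505), np.float64(1137.0))
scene box sil (array([536.51792755,  42.25986628,  21.10027504]), np.float64(113.22006920415224), np.float64(1027.0))
```

>>> servo_tool:
  steps:
    - [0.07, 0.2, 0, 0, 0, 0, 1]
    - [0.14, 0.4, 0, 0, 0, 0, 1]
    - [0.21, 0.6, 0, 0, 0, 0, 1]
    - [0.28, 0.8, 0, 0, 0, 0, 1]
    - [0.3, 0.9, 0, 0, 0, 0.07, 1]

```text
time: 1.52
eef_pos: [258.3, -317.9, 231.5]
tool_rot: [180.0, -0.0, 25.1]
contact_force: [0.0, -0.2, 0.3]
width: 85.1
```

>>> servo_tool:
  steps:
    - [0.07, 0.2, 0, 0, 0, 0, 1]
    - [0.14, 0.4, 0, 0, 0, 0, 1]
    - [0.21, 0.6, 0, 0, 0, 0, 1]
    - [0.28, 0.8, 0, 0, 0, 0, 1]
    - [0.3, 0.9, 0, 0, 0, 0, 1]

```text
time: 2.15
eef_pos: [333.4, -93.1, 231.6]
tool_rot: [180.0, -0.1, 25.0]
contact_force: [0.3, -0.3, -0.7]
width: 85.4
```

>>> servo_tool:
  steps:
    - [0.1, 0.2, 0, 0, 0, 0, 1]
    - [0.2, 0.4, 0, 0, 0, 0, 1]
    - [0.3, 0.6, 0, 0, 0, 0, 1]
    - [0.4, 0.8, 0, 0, 0, 0, 1]
    - [0.5, 0.95, 0, 0, 0, 0, 1]

```text
time: 2.78
eef_pos: [458.5, 144.6, 231.5]
tool_rot: [180.0, -0.0, 25.0]
contact_force: [0.3, -0.5, 0.2]
width: 85.6
```

>>> servo_tool:
  steps:
    - [0.08, 0.2, -0.1, 0, 0, 0, 1]
    - [0.08, 0.45, -0.3, 0, 0, 0, 1]
    - [0.08, 0.46, -0.5, 0, 0, 0, 1]
    - [0.08, 0.46, -0.6, 0, 0, 0, 1]
    - [0.08, 0.46, -0.6, 0, 0, 0, 1]

```text
time: 3.4
eef_pos: [476.5, 256.9, 79.4]
tool_rot: [180.0, 0.3, 24.9]
contact_force: [-0.1, -0.3, 0.7]
width: 85.3
```

>>> servo_tool:
  steps:
    - [0, 0, -0.15, 0, 0, 0, 1]
    - [0, 0, -0.28, 0, 0, 0, 1]
    - [0, 0, -0.29, 0, 0, 0, 1]
    - [0, 0, -0.3, 0, 0, 0, 1]
    - [0, 0, -0.3, 0, 0, 0, 1]

```text
time: 4.03
eef_pos: [479.1, 257.8, 7.9]
tool_rot: [-180.0, -0.2, 24.8]
contact_force: [-0.5, 0.3, -0.0]
width: 85.3
```

Run:
```python
from h import *
for n in("scene","top"):
    p,d=bot.get_image(n);cv2.imwrite(f"pics/{n}1.png",p[:,:,::-1])
    c=proj(n,[(477,257,30)])[0].astype(int)
    cv2.imwrite(f"pics/{n}1c.png",cv2.resize(p[c[1]-50:c[1]+40,c[0]-60:c[0]+60,::-1],None,fx=6,fy=6,interpolation=cv2.INTER_CUBIC))
```

```text
(no output)
```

View pics/scene1c.png

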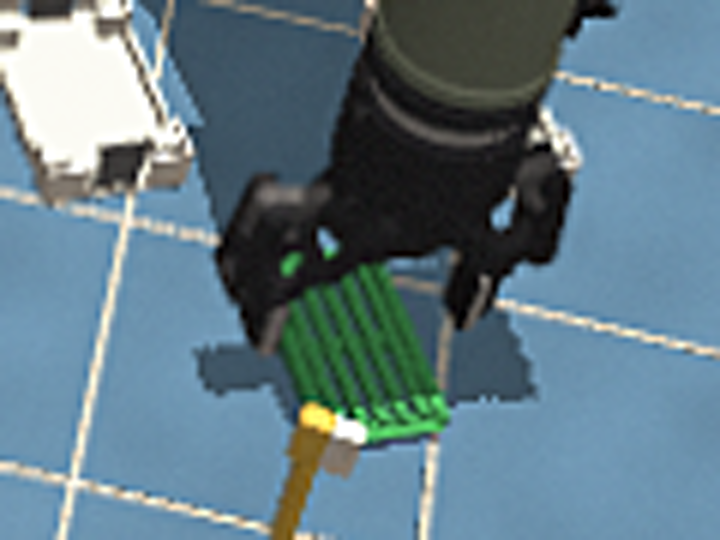

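View pics/top1c.png

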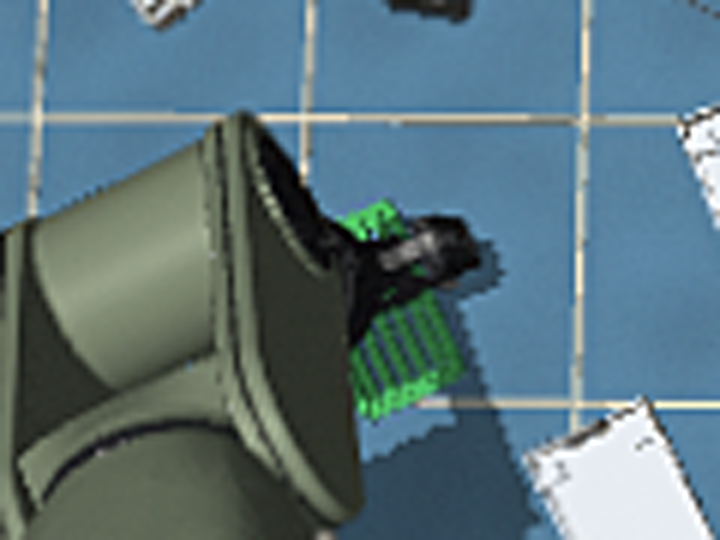

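The scene crop shows the jaws straddling the drainer's long sides near its middle, with the tips clear at about (265,345) and (470,320). The top view is partly hidden by the arm. I go a little lower and close.

>>> servo_tool:
  steps:
    - [0, 0, -0.024, 0, 0, 0, 1]
    - [0, 0, -0.024, 0, 0, 0, 0.6]
    - [0, 0, -0.024, 0, 0, 0, 0.2]
    - [0, 0, -0.024, 0, 0, 0, -0.2]
    - [0, 0, -0.024, 0, 0, 0, -0.2]

```text
time: 4.75
eef_pos: [478.1, 257.5, 0.7]
tool_rot: [180.0, -0.0, 24.9]
contact_force: [-0.8, 0.4, 5.0]
width: 57.8
```

>>> servo_tool:
  steps:
    - [0, 0, 0, 0, 0, 0, -0.5]
    - [0, 0, 0, 0, 0, 0, -0.5]
    - [0, 0, 0, 0, 0, 0, -0.5]

```text
time: 5.12
eef_pos: [478.1, 257.5, 0.7]
tool_rot: [180.0, -0.0, 24.9]
contact_force: [-1.5, -0.1, 5.5]
width: 57.9
```

>>> servo_tool:
  steps:
    - [0, 0, 0.04, 0, 0, 0, -0.5]
    - [0, 0, 0.1, 0, 0, 0, -0.5]
    - [0, 0, 0.2, 0, 0, 0, -0.5]
    - [0, 0, 0.3, 0, 0, 0, -0.5]
    - [0, 0, 0.3, 0, 0, 0, -0.5]

```text
time: 5.75
eef_pos: [479.4, 258.1, 77.8]
tool_rot: [-180.0, -0.3, 24.8]
contact_force: [0.1, -0.2, -1.3]
width: 57.7
```

Run:
```python
from h import *
print(bot.get_obs()["eef_pos"],bot.get_obs()["contact_force"])
for n in("scene",):
    p,d=bot.get_image(n);cv2.imwrite(f"pics/{n}2.png",p[:,:,::-1]);np.save("pics/scene2d.npy",d)
    c=proj(n,[(477,257,90)])[0].astype(int)
    cv2.imwrite(f"pics/{n}2c.png",cv2.resize(p[c[1]-50:c[1]+40,c[0]-60:c[0]+60,::-1],None,fx=6,fy=6,interpolation=cv2.INTER_CUBIC))
```

```text
[479.43330744 258.12455737  77.7979401 ] [ 0.10278304 -0.16742108 -1.33892205]
```

View pics/scene2c.png

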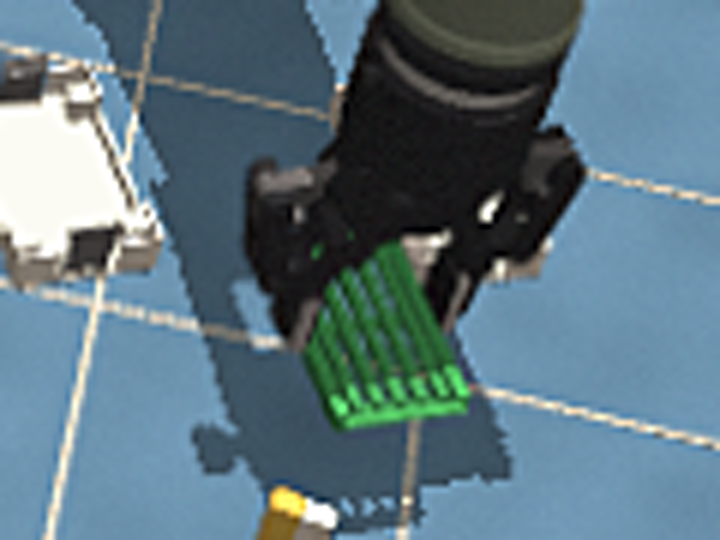

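>>> servo_tool:
  steps:
    - [0.06, -0.2, 0, 0, 0, 0, -0.5]
    - [0.12, -0.42, 0, 0, 0, 0, -0.5]
    - [0.18, -0.64, 0, 0, 0, -0.0255, -0.5]
    - [0.235, -0.82, 0, 0, 0, -0.0255, -0.5]
    - [0.241, -0.852, 0, 0, 0, -0.0255, -0.5]

```text
time: 6.42
eef_pos: [538.2, 41.9, 74.3]
tool_rot: [-180.0, 0.1, 22.3]
contact_force: [-0.6, -0.8, -1.1]
width: 57.8
```

```bash
cat > f2.py <<'E'
from fit import *
import sys
tag=sys.argv[1]
o=bot.get_obs();print(o["time"],o["eef_pos"],o["tool_rot"],o["contact_force"],o["width"])
for n in("scene","top"):
    p,d=bot.get_image(n);im=p[:,:,::-1].copy();cv2.imwrite(f"pics/{n}{tag}.png",im);np.save(f"pics/{n}{tag}d.npy",d)
    c=proj(n,[(538,45,o["eef_pos"][2]/2+10)])[0].astype(int)
    cv2.imwrite(f"pics/{n}{tag}c.png",cv2.resize(im[c[1]-45:c[1]+45,c[0]-60:c[0]+60],None,fx=6,fy=6,interpolation=cv2.INTER_CUBIC))
E
python3 f2.py 3
```

```text
6.425 [538.15361104  41.85788451  74.27975398] [-1.79987499e+02  9.94461366e-02  2.23410197e+01] [-0.58797548 -0.78564548 -1.11543279] 57.784083192483074
```

View pics/scene3c.png

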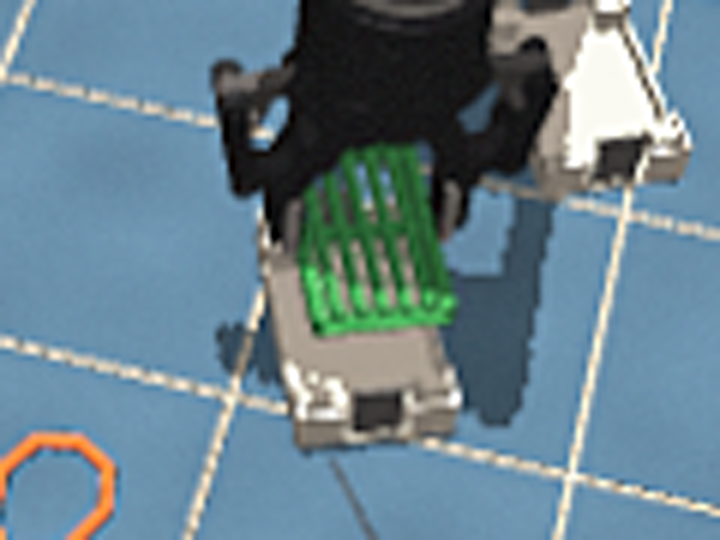

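View pics/top3c.png

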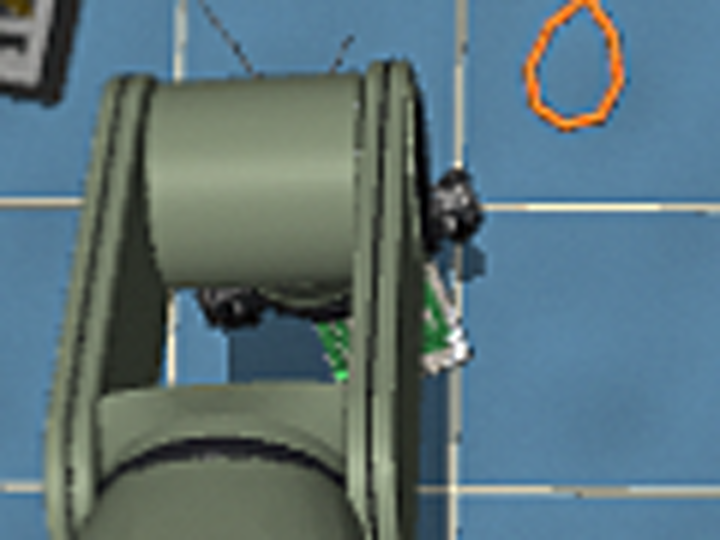

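View pics/m_top.png

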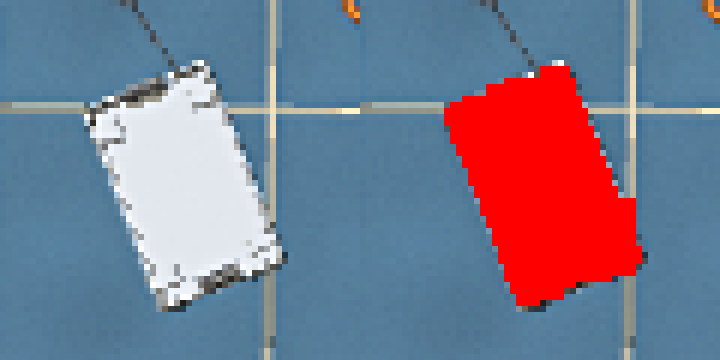

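View pics/m_scene.png

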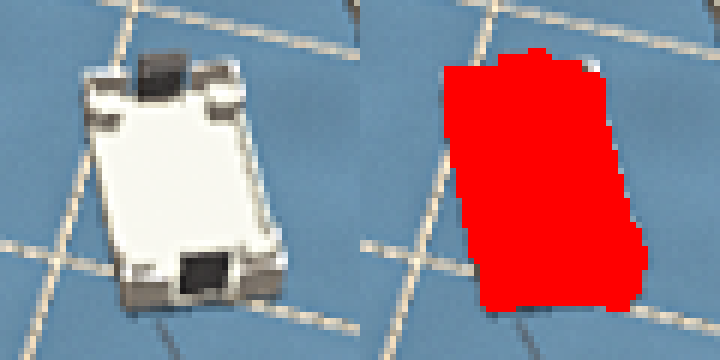

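>>> servo_tool:
  steps:
    - [0, 0, 0, 0, 0, 0, -0.5]
    - [0, 0, 0, 0, 0, 0, -0.5]

```text
time: 6.78
eef_pos: [537.8, 45.6, 75.2]
tool_rot: [-180.0, 0.0, 22.7]
contact_force: [0.0, 0.1, -0.3]
width: 57.8
```

```bash
cat > f3.py <<'E'
from fit import *
def bx(x0,x1,y0,y1,z0,z1): return np.array([(x,y,z) for x in(x0,x1) for y in(y0,y1) for z in(z0,z1)],float)
parts=[bx(-56.5,56.5,-34.5,34.5,0,18),bx(34,56.5,-34.5,34.5,0,28),bx(-56.5,-34,-34.5,34.5,0,28)]
def clips(xo): return [bx(50,xo,-11,11,0,40),bx(-xo,-50,-11,11,0,40)]
parts0=parts[:1]+[bx(sx*34 if sx>0 else -56.5,56.5 if sx>0 else -34,sy*11 if sy>0 else -34.5,34.5 if sy>0 else -11,0,28) for sx in(1,-1) for sy in(1,-1)]
def R(name,p,z,roi,pl):
    out=None
    for P in pl:
        r=render(name,tf(p,P,z),roi);out=r if out is None else np.maximum(out,r)
    return out
def fitbox(n,zb,xo,im,fz=False):
    hsv=cv2.cvtColor(im,cv2.COLOR_BGR2HSV).astype(int)
    blue=(abs(hsv[...,0]-104)<10)&(hsv[...,1]>70)
    nb=(~blue)
    pl=parts0+clips(xo)
    c=proj(n,[(538,45,10)])[0].astype(int);roi=(c[0]-32,c[1]-32,c[0]+32,c[1]+32)
    M=nb[roi[1]:roi[3],roi[0]:roi[2]].astype(float)
    p0=(538,44.5,np.radians(22.6))
    for it in range(2):
        r0=R(n,p0,zb,roi,pl);dil=cv2.dilate((r0>.02).astype(np.uint8),np.ones((3,3)),iterations=1 if it else 2)
        # grout/crack fringe
        V=((dil>0)).astype(float)
        f=lambda s:(V*(R(n,(s[0],s[1],s[2]/50),s[3] if fz else zb,roi,pl)-M)**2).sum()
        s0=np.array([p0[0],p0[1],p0[2]*50]+([zb] if fz else []))
        sim=np.vstack([s0]+[s0+e*(3 if k<3 else 2) for k,e in enumerate(np.eye(len(s0)))])
        r=minimize(f,s0,method="Nelder-Mead",options=dict(initial_simplex=sim,xatol=.02,fatol=.01));p0=(r.x[0],r.x[1],r.x[2]/50)
    return np.r_[r.x[:2],np.degrees(r.x[2]/50),r.x[3:]].round(2),round(r.fun,1)
if __name__=="__main__":
    for n in("top","scene"):
        im=cv2.imread(f"pics/{n}0.png")
        for xo in(54,56.5,59):print(n,xo,[fitbox(n,z,xo,im) for z in(2,4,6)],fitbox(n,4,xo,im,True))
    # depth: box height
    for n in("top","scene"):
        C=cloud(n,np.load(f"pics/{n}0d.npy"));
        for ctr in((538,44.5,22.6),):
            a=np.radians(ctr[2]);X=C[...,0]-ctr[0];Y=C[...,1]-ctr[1];u=X*np.cos(a)+Y*np.sin(a);v=-X*np.sin(a)+Y*np.cos(a)
            m=(abs(u)<25)&(abs(v)<22);tile=(np.hypot(u,v)<140)&((abs(u)>70)|(abs(v)>50))&(abs(C[...,2])<12)
            print(n,"floor z",np.median(C[m][:,2]),C[m][:,2].std(),"tile",np.median(C[tile][:,2]))
E
python3 f3.py; python3 f2.py 4
```

```text
6.775 [537.75980259  45.62664758  75.16398339] [-1.79985225e+02  2.62999012e-02  2.26641468e+01] [ 0.03778466  0.12125838 -0.2893816 ] 57.78220285900414Traceback (most recent call last):
  File "f3.py", line 31, in <module>
    for xo in(54,56.5,59):print(n,xo,[fitbox(n,z,xo,im) for z in(2,4,6)],fitbox(n,4,xo,im,True))
                                      ~~~~~~^^^^^^^^^^^
  File "f3.py", line 26, in fitbox
    r=minimize(f,s0,method="Nelder-Mead",options=dict(initial_simplex=sim,xatol=.02,fatol=.01));p0=(r.x[0],r.x[1],r.x[2]/50)
    res = _minimize_neldermead(fun, x0, args, callback, bounds=bounds,
                               **options)
    fxr = func(xr)
    fx = function(np.copy(x), *(wrapper_args + args))
  File "f3.py", line 23, in <lambda>
    f=lambda s:(V*(R(n,(s[0],s[1],s[2]/50),s[3] if fz else zb,roi,pl)-M)**2).sum()
                   ~^^^^^^^^^^^^^^^^^^^^^^^^^^^^^^^^^^^^^^^^^^^^^^^^^
  File "f3.py", line 9, in R
    r=render(name,tf(p,P,z),roi);out=r if out is None else np.maximum(out,r)
  File "fit.py", line 19, in render
    x0,y0,x1,y1=roi;q=proj(name,W)
                      ~~~~^^^^^^^^
  File "h.py", line 9, in proj
    m=bot.camera_model(name);E=np.linalg.inv(m["extrinsics"])
ValueError: time passes only in moves, steps and waits
```

```bash
python3 - <<'E'
import pickle
from workcell import bot
pickle.dump({n:bot.camera_model(n) for n in("top","scene")},open("cm.pkl","wb"))
E
sed -i 's/bot.camera_model(name)/CM[name]/; s/^from workcell import bot/from workcell import bot\nimport pickle\nCM=pickle.load(open("\.\/cm.pkl","rb"))/' h.py
time python3 f3.py
```

```text
top 54 [(array([536.71,  45.32,  22.56]), np.float64(30.3)), (array([536.59,  45.09,  22.59]), np.float64(29.9)), (array([536.3 ,  44.87,  22.49]), np.float64(29.7))] (array([536.34,  44.84,  22.56,   5.69]), np.float64(29.7))
top 56.5 [(array([536.26,  45.13,  22.49]), np.float64(31.6)), (array([536.16,  44.9 ,  22.49]), np.float64(31.8)), (array([535.9 ,  44.58,  22.6 ]), np.float64(31.9))] (array([535.98,  44.82,  22.61,   4.17]), np.float64(31.8))
top 59 [(array([536.56,  45.21,  22.69]), np.float64(41.3)), (array([536.24,  44.88,  22.56]), np.float64(41.7)), (array([536.1 ,  44.71,  22.58]), np.float64(42.9))] (array([536.12,  44.72,  22.45,   4.99]), np.float64(42.6))
scene 54 [(array([539.08,  43.83,  22.49]), np.float64(42.7)), (array([540.46,  43.97,  22.38]), np.float64(43.6)), (array([541.91,  44.05,  22.46]), np.float64(44.8))] (array([540.76,  44.  ,  22.39,   4.37]), np.float64(41.8))
scene 56.5 [(array([539.35,  43.98,  22.25]), np.float64(47.8)), (array([540.65,  43.96,  22.35]), np.float64(48.1)), (array([542.2 ,  44.18,  22.39]), np.float64(48.8))] (array([540.74,  44.11,  22.24,   4.14]), np.float64(47.2))
scene 59 [(array([538.75,  43.81,  22.52]), np.float64(58.5)), (array([540.41,  43.88,  22.61]), np.float64(61.2)), (array([541.87,  44.02,  22.44]), np.float64(63.8))] (array([540.67,  43.97,  22.62,   4.35]), np.float64(59.4))
top floor z 9.327075150077235 2.741538080002282 tile -0.5884645217648767
scene floor z 7.680908679432832 1.877148822781819 tile -1.4718942153449461
real	0m16.414s
user	0m17.104s
sys	0m0.343s
```

View pics/scene4c.png

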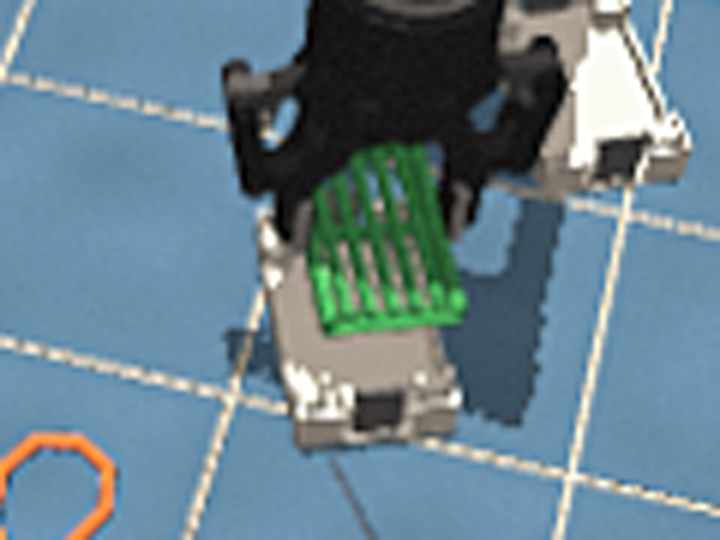

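```bash
cat > f4.py <<'E'
from fit import *
import sys
def fd(n,im,z,p0,excl):
    g=green(im);hsv=cv2.cvtColor(im,cv2.COLOR_BGR2HSV)
    if excl=="dark": bad=(hsv[...,2]<70)&(g==0)
    else: bad=((hsv[...,0]<35)|(hsv[...,2]>180)|(hsv[...,1]<60))&(g==0)
    bad=cv2.dilate(bad.astype(np.uint8),np.ones((3,3)))
    bad[g>0]=0
    return fit(n,g,dr_pts(),z,p0,1.-bad)
if __name__=="__main__":
    print(fd("top",cv2.imread("pics/top0.png"),0,(477,257,.44),"brush"))
    print(fd("scene",cv2.imread("pics/scene0.png"),0,(477,257,.44),"brush"))
    for z in(73.5,74.5,75.5):print(z,fd("scene",cv2.imread("pics/scene4.png"),z,(538,45,.395),"dark"))
    print(fd("scene",cv2.imread("pics/scene2.png"),77.,(479,258,.43),"dark"))
E
python3 f4.py
```

```text
(array([476.7213645 , 258.39021631,  25.58798167]), np.float64(15.018792772010766), np.float64(623.0))
(array([480.15693682, 256.09392409,  23.49439019]), np.float64(11.940253748558249), np.float64(679.0))
73.5 (array([535.91482826,  44.0067242 ,  24.36648629]), np.float64(11.54149942329873), np.float64(648.0))
74.5 (array([536.44133262,  44.00831437,  24.20119379]), np.float64(11.817239523260284), np.float64(648.0))
75.5 (array([537.32628669,  43.99143212,  24.25459396]), np.float64(12.160569011918493), np.float64(648.0))
(array([480.0044049 , 255.54254641,  26.68494747]), np.float64(6.945866974240678), np.float64(581.0))
```

>>> servo_tool:
  steps:
    - [0.007, -0.002, 0, 0, 0, -0.008, -0.5]
    - [0.007, -0.002, -0.06, 0, 0, -0.008, -0.5]
    - [0.007, -0.002, -0.11, 0, 0, -0.008, -0.5]
    - [0.007, -0.002, -0.12, 0, 0, -0.008, -0.5]
    - [0.007, -0.002, -0.12, 0, 0, -0.008, -0.5]

```text
time: 7.5
eef_pos: [539.8, 43.8, 44.9]
tool_rot: [-180.0, 0.0, 21.8]
contact_force: [0.3, -0.9, -1.6]
width: 58.2
```

```bash
python3 f2.py 5
```

```text
7.5 [539.77483757  43.80693768  44.85029231] [-1.79988290e+02  4.85950927e-02  2.18298556e+01] [ 0.28795283 -0.90333688 -1.61818937] 58.16973154272052
```

View pics/scene5c.png

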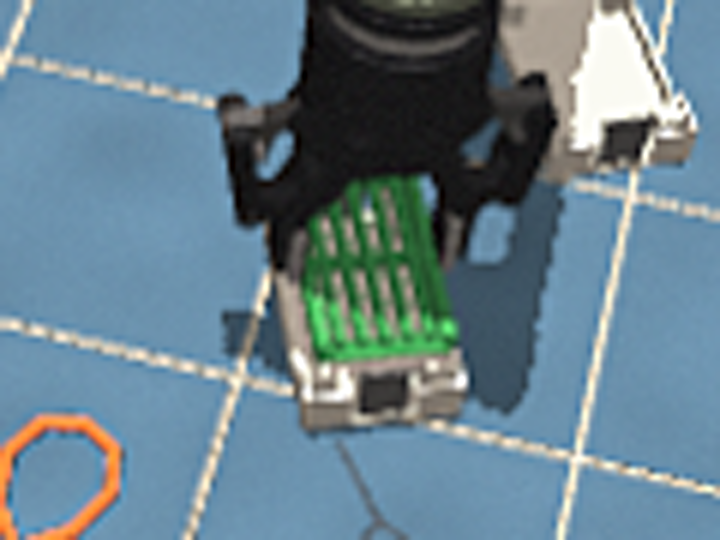

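>>> servo_tool:
  steps:
    - [0, 0, 0, 0, 0, 0, -0.5]
    - [0, 0, 0, 0, 0, 0, -0.5]

```text
time: 7.85
eef_pos: [540.1, 43.9, 45.7]
tool_rot: [180.0, -0.0, 21.8]
contact_force: [0.1, -0.4, -0.3]
width: 57.6
```

```bash
python3 f2.py 6
python3 - <<'E'
from f4 import *
im=cv2.imread("pics/scene6.png")
p=fd("scene",im,bot.get_obs()["eef_pos"][2]-.7,(540,44,.39),"dark");print(p)
zz=bot.get_obs()["eef_pos"][2]-.7
# overlay: box model corners & clip tops and drainer model
vis=cv2.resize(im,None,fx=8,fy=8,interpolation=cv2.INTER_CUBIC)
def poly(W,col):
    q=(proj("scene",W)+.5)*8-.5
    cv2.polylines(vis,[q.astype(np.int32)],True,col,1)
for zc in(4+28,):
    poly(tf((540.4,44,np.radians(22.4)),np.array([(s*56.5,t*34.5,0) for s,t in((1,1),(1,-1),(-1,-1),(-1,1))]),zc),(0,0,255))
poly(tf((p[0][0],p[0][1],np.radians(p[0][2])),np.array([(s*52,t*30,8) for s,t in((1,1),(1,-1),(-1,-1),(-1,1))]),zz),(255,0,255))
c=(proj("scene",[(545,45,40)])[0]*8).astype(int)
cv2.imwrite("pics/ov6.png",vis[c[1]-260:c[1]+260,c[0]-350:c[0]+350])
E
```

```text
7.85 [540.14294186  43.87004044  45.65522638] [ 1.79981613e+02 -3.54340483e-02  2.18379554e+01] [ 0.05790178 -0.35179934 -0.30376041] 57.620096048605575
(array([538.66796165,  41.96939981,  23.36800343]), np.float64(12.478908112264513), np.float64(618.0))
```

View pics/ov6.png

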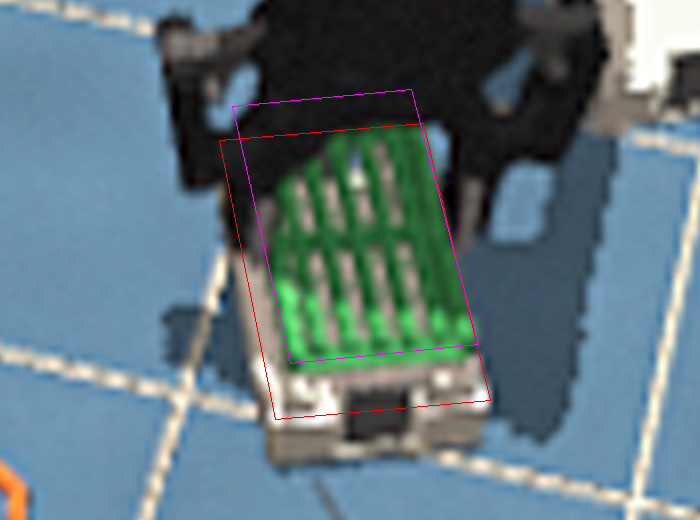

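```bash
cat > ov.py <<'E'
from fit import *
from f3 import bx
def draw(n,im,items,ctr,S=11,hw=(32,25)):
    vis=cv2.resize(im,None,fx=S,fy=S,interpolation=cv2.INTER_CUBIC)
    for W,col in items:
        q=(proj(n,W)+.5)*S-.5;cv2.polylines(vis,[q.astype(np.int32)],True,col,1)
    c=(proj(n,[ctr])[0]*S).astype(int);return vis[c[1]-hw[1]*S:c[1]+hw[1]*S,c[0]-hw[0]*S:c[0]+hw[0]*S]
def rect(a,b,z): return np.array([(s*a,t*b,z) for s,t in((1,1),(1,-1),(-1,-1),(-1,1))],float)
def boxitems(p,zb):
    q=(p[0],p[1],np.radians(p[2]));L=[(tf(q,rect(56.5,34.5,28),zb),(0,0,255)),(tf(q,rect(56.5,34.5,0),zb),(255,0,0))]
    return L
E
python3 - <<'E'
from ov import *
a=draw("scene",cv2.imread("pics/scene0.png"),boxitems((540.4,42.4,22.4),4),(540,44,15),11,(26,25))
b=draw("top",cv2.imread("pics/top0.png"),boxitems((537,44.7,22.5),4),(538,44,15),11,(26,25))
cv2.imwrite("pics/ova.png",a);cv2.imwrite("pics/ovb.png",b)
E
```

```text
(no output)
```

View pics/ova.png

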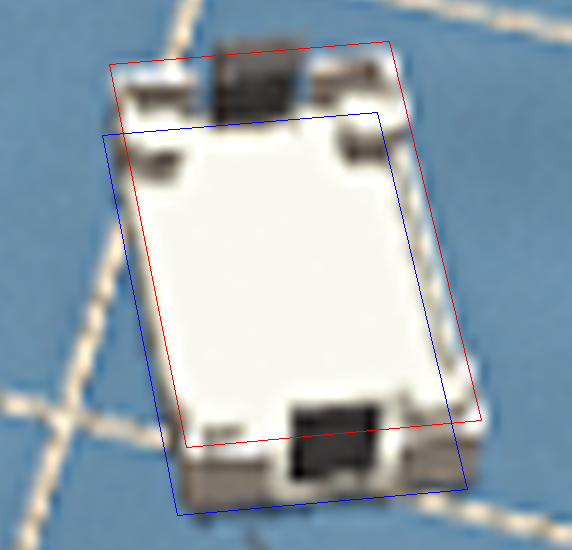

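View pics/ovb.png

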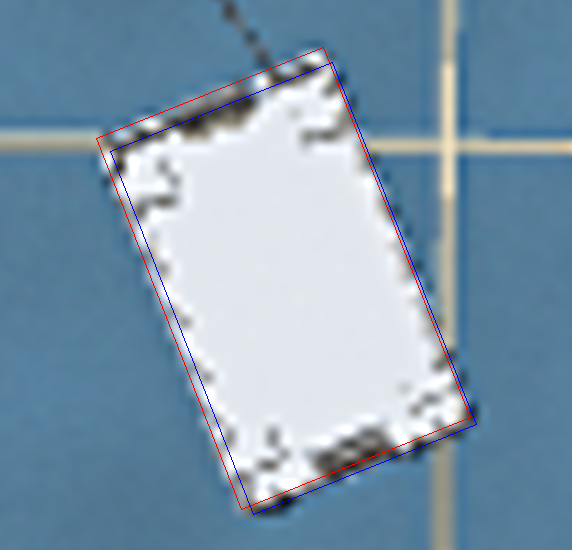

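>>> servo_tool:
  steps:
    - [-0.001, 0.002, -0.008, 0, 0, 0, -0.5]
    - [-0.001, 0.002, -0.016, 0, 0, 0, -0.5]
    - [-0.001, 0.002, -0.024, 0, 0, 0, -0.5]
    - [-0.001, 0.002, -0.024, 0, 0, 0, -0.5]

```text
time: 8.45
eef_pos: [539.6, 44.3, 39.1]
tool_rot: [-180.0, 0.0, 21.8]
contact_force: [0.2, 0.5, -1.0]
width: 57.7
```

>>> servo_tool:
  steps:
    - [0, 0, -0.004, 0, 0, 0, -0.5]
    - [0, 0, -0.008, 0, 0, 0, -0.5]
    - [0, 0, -0.008, 0, 0, 0, -0.5]

```text
time: 8.82
eef_pos: [539.6, 44.4, 37.3]
tool_rot: [180.0, 0.0, 21.8]
contact_force: [0.6, 0.4, -0.7]
width: 57.9
```

>>> servo_tool:
  steps:
    - [0, 0, -0.004, 0, 0, 0, -0.5]
    - [0, 0, -0.004, 0, 0, 0, -0.5]

```text
time: 9.07
eef_pos: [539.6, 44.4, 36.3]
tool_rot: [180.0, 0.0, 21.8]
contact_force: [0.6, -0.1, -1.2]
width: 57.7
```

>>> servo_tool:
  steps:
    - [0, 0, -0.004, 0, 0, 0, -0.5]
    - [0, 0, -0.004, 0, 0, 0, -0.5]

```text
time: 9.32
eef_pos: [539.5, 44.3, 35.3]
tool_rot: [180.0, 0.0, 21.8]
contact_force: [0.3, 0.2, -0.3]
width: 57.5
```

>>> servo_tool:
  steps:
    - [0, 0, -0.004, 0, 0, 0, -0.5]
    - [0, 0, -0.004, 0, 0, 0, -0.5]

```text
time: 9.57
eef_pos: [539.5, 44.3, 34.4]
tool_rot: [180.0, 0.0, 21.8]
contact_force: [-1.4, -0.4, 1.0]
width: 57.8
```

```bash
python3 f2.py 7
```

```text
9.575 [539.48525104  44.28198339  34.37944167] [1.79997989e+02 2.38662888e-02 2.18355748e+01] [-1.3967     -0.43647544  0.98102255] 57.755318608796365
```

View pics/scene7c.png

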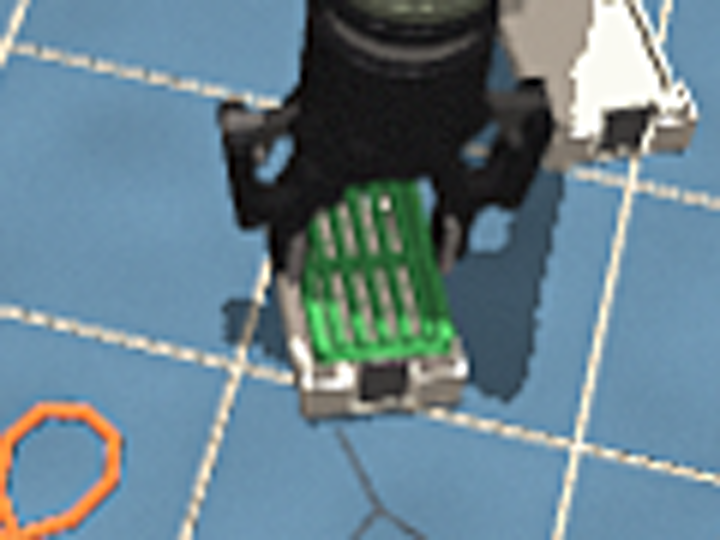

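First contact shows the +x clip pushing back (−1.4 N in x), so the drainer is slightly too far towards +x. I ease it back.

>>> servo_tool:
  steps:
    - [-0.004, -0.0016, 0, 0, 0, 0, -0.5]
    - [-0.004, -0.0016, 0, 0, 0, 0, -0.5]
    - [-0.004, -0.0016, 0, 0, 0, 0, -0.5]

```text
time: 10.05
eef_pos: [538.8, 44.0, 34.3]
tool_rot: [180.0, -0.0, 21.8]
contact_force: [-0.2, 0.1, 0.1]
width: 58.2
```

>>> servo_tool:
  steps:
    - [0, 0, -0.003, 0, 0, 0, -0.5]
    - [0, 0, -0.003, 0, 0, 0, -0.5]

```text
time: 10.3
eef_pos: [538.6, 44.0, 33.5]
tool_rot: [180.0, 0.0, 21.8]
contact_force: [-0.2, -0.2, -0.0]
width: 57.9
```

>>> servo_tool:
  steps:
    - [0, 0, -0.003, 0, 0, 0, -0.5]
    - [0, 0, -0.003, 0, 0, 0, -0.5]

```text
time: 10.55
eef_pos: [538.6, 43.9, 32.7]
tool_rot: [180.0, 0.0, 21.8]
contact_force: [-0.6, -0.5, -0.1]
width: 57.4
```

>>> servo_tool:
  steps:
    - [0, 0, -0.002, 0, 0, 0, -0.5]
    - [0, 0, -0.002, 0, 0, 0, -0.5]

```text
time: 10.8
eef_pos: [538.5, 43.9, 32.4]
tool_rot: [180.0, 0.0, 21.8]
contact_force: [-1.6, -0.6, 0.8]
width: 58.1
```

>>> servo_tool:
  steps:
    - [-0.004, -0.0016, 0, 0, 0, 0, -0.5]
    - [-0.004, -0.0016, 0, 0, 0, 0, -0.5]

```text
time: 11.05
eef_pos: [537.9, 43.6, 32.3]
tool_rot: [180.0, -0.0, 21.8]
contact_force: [-0.6, 0.5, -0.1]
width: 58.2
```

>>> servo_tool:
  steps:
    - [0, 0, -0.003, 0, 0, 0, -0.5]
    - [0, 0, -0.003, 0, 0, 0, -0.5]

```text
time: 11.3
eef_pos: [538.1, 43.6, 31.8]
tool_rot: [180.0, -0.0, 21.8]
contact_force: [-0.3, 0.1, 0.9]
width: 58.0
```

>>> servo_tool:
  steps:
    - [0, 0, -0.002, 0, 0, 0, -0.5]
    - [0, 0, -0.002, 0, 0, 0, -0.5]

```text
time: 11.55
eef_pos: [538.2, 43.7, 31.6]
tool_rot: [180.0, -0.1, 21.8]
contact_force: [0.0, -0.3, 4.7]
width: 57.8
```

Balanced 4.7 N upward with no side force, so it lies on both clips. I release and back off to look.

>>> servo_tool:
  steps:
    - [0, 0, 0, 0, 0, 0, 0.2]
    - [0, 0, 0, 0, 0, 0, 0.6]
    - [0, 0, 0, 0, 0, 0, 0.8]
    - [0, 0, 0, 0, 0, 0, 0.8]

```text
time: 12.05
eef_pos: [537.4, 43.5, 30.8]
tool_rot: [-180.0, 0.0, 21.8]
contact_force: [-0.9, -0.4, 0.3]
width: 76.7
```

>>> servo_tool:
  steps:
    - [0, 0, 0.04, 0, 0, 0, 0.8]
    - [0, 0, 0.2, 0, 0, 0, 0.8]
    - [0, 0, 0.3, 0, 0, 0, 0.8]
    - [-0.2, 0, 0.4, 0, 0, 0, 0.5]
    - [-0.4, -0.1, 0.4, 0, 0, 0, 0]

```text
time: 12.68
eef_pos: [438.3, 19.0, 133.3]
tool_rot: [179.9, -0.3, 22.0]
contact_force: [-0.8, -0.8, 0.3]
width: 47.3
```

>>> servo_tool:
  steps:
    - [-0.2, -0.2, 0, 0, 0, 0, -1]
    - [-0.3, -0.4, 0, 0, 0, 0, -1]
    - [-0.3, -0.6, 0, 0, 0, 0, -1]
    - [-0.3, -0.6, 0, 0, 0, 0, -1]

```text
time: 13.18
eef_pos: [362.9, -134.2, 132.0]
tool_rot: [179.9, -0.1, 21.5]
contact_force: [0.6, 0.2, -0.3]
width: 0.1
```

```bash
python3 f2.py 8
python3 - <<'E'
from f4 import *
for n,p in(("top",(537,44.5,.39)),("scene",(539,43,.39))):
  for z in(31,):
    print(n,fd(n,cv2.imread(f"pics/{n}8.png"),z,p,"dark"))
E
```

```text
13.175 [ 362.88234697 -134.20158479  132.0454165 ] [ 1.79871723e+02 -9.58838148e-02  2.15037431e+01] [ 0.63831462  0.23229168 -0.28146913] 0.059526841331440865
top (array([536.61777728,  45.21480887,  22.74196257]), np.float64(24.45424067666282), np.float64(627.0))
scene (array([539.77099596,  43.29941637,  21.56237025]), np.float64(46.936808919646296), np.float64(734.0))
```

View pics/scene8c.png

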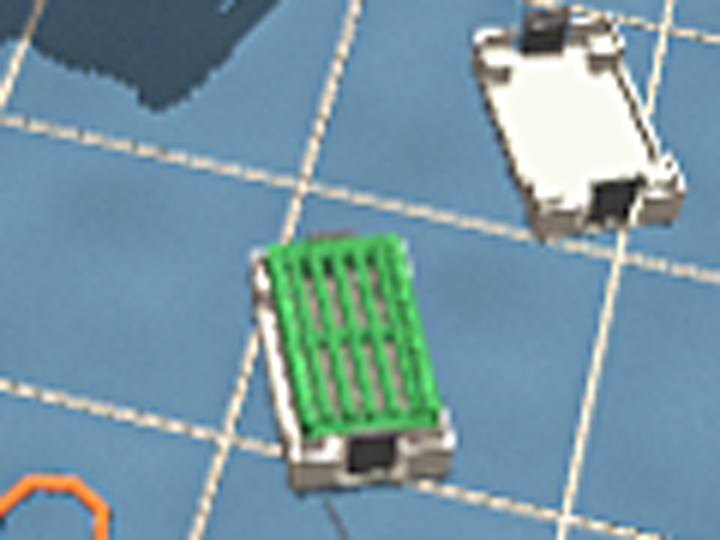

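View pics/top8c.png

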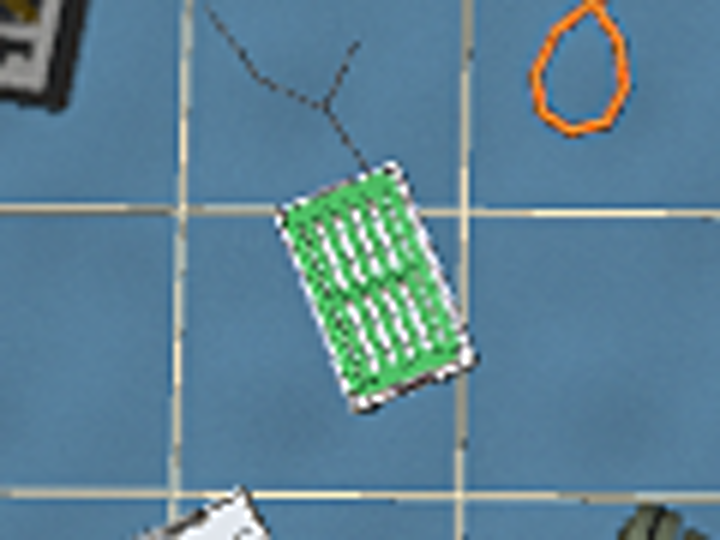

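The top view shows the drainer centred over the box, aligned to about 0.3°, and level on both clips with even white margins. Next I press the +x end with shut fingers, 28 mm out from the middle.

>>> servo_tool:
  steps:
    - [0.2, 0.2, 0, 0, 0, 0.008, -1]
    - [0.4, 0.4, 0, 0, 0, 0.008, -1]
    - [0.6, 0.55, 0, 0, 0, 0.008, -1]
    - [0.78, 0.72, 0, 0, 0, 0.008, -1]
    - [0.8036, 0.7428, -0.05, 0, 0, 0.008, -1]

```text
time: 13.9
eef_pos: [566.3, 59.1, 119.1]
tool_rot: [180.0, -0.2, 22.9]
contact_force: [0.0, -0.1, -1.0]
width: 0.1
```

>>> servo_tool:
  steps:
    - [0, 0, -0.1, 0, 0, 0, -1]
    - [0, 0, -0.2, 0, 0, 0, -1]
    - [0, 0, -0.26, 0, 0, 0, -1]
    - [0, 0, -0.26, 0, 0, 0, -1]
    - [0, 0, -0.26, 0, 0, 0, -1]

```text
time: 14.52
eef_pos: [564.2, 54.7, 54.5]
tool_rot: [180.0, -0.1, 22.6]
contact_force: [0.9, -0.2, 0.0]
width: -0.2
```

```bash
python3 f2.py 9
```

```text
14.525 [564.19741322  54.72585924  54.46261481] [ 1.79968554e+02 -8.86106933e-02  2.25842791e+01] [ 0.93703845 -0.21261635  0.00572373] -0.16126236916144107
```

View pics/scene9c.png

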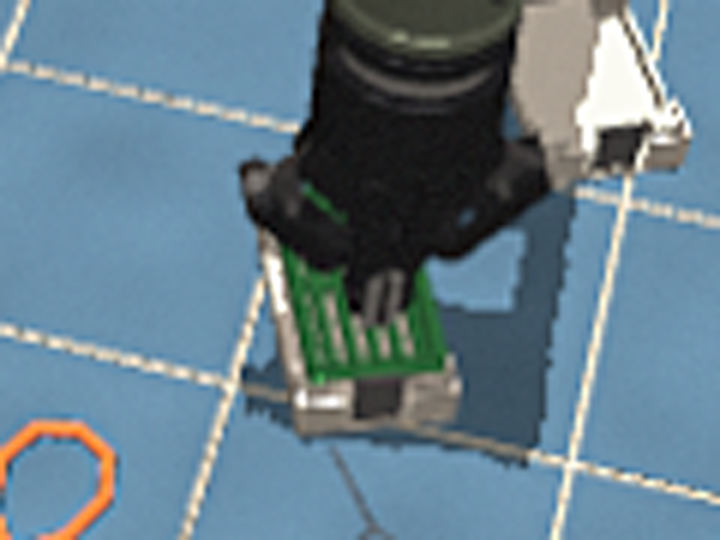

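The closed fingertips at (385,315) are over the slats of the +x half. I lower to contact.

>>> servo_tool:
  steps:
    - [0, 0, -0.012, 0, 0, 0, -1]
    - [0, 0, -0.024, 0, 0, 0, -1]
    - [0, 0, -0.032, 0, 0, 0, -1]
    - [0, 0, -0.032, 0, 0, 0, -1]

```text
time: 15.12
eef_pos: [563.4, 54.2, 45.3]
tool_rot: [-180.0, 0.0, 22.5]
contact_force: [0.1, -0.9, 0.1]
width: -0.1
```

>>> servo_tool:
  steps:
    - [0, 0, -0.004, 0, 0, 0, -1]
    - [0, 0, -0.006, 0, 0, 0, -1]
    - [0, 0, -0.006, 0, 0, 0, -1]

```text
time: 15.5
eef_pos: [563.6, 54.3, 44.1]
tool_rot: [180.0, 0.0, 22.6]
contact_force: [0.0, 0.1, 0.6]
width: -0.2
```

>>> servo_tool:
  steps:
    - [0, 0, -0.003, 0, 0, 0, -1]
    - [0, 0, -0.003, 0, 0, 0, -1]

```text
time: 15.75
eef_pos: [563.6, 54.3, 43.3]
tool_rot: [180.0, 0.0, 22.6]
contact_force: [0.5, -0.2, -0.7]
width: 0.1
```

>>> servo_tool:
  steps:
    - [0, 0, -0.002, 0, 0, 0, -1]
    - [0, 0, -0.002, 0, 0, 0, -1]

```text
time: 16.0
eef_pos: [563.7, 54.3, 43.0]
tool_rot: [180.0, -0.0, 22.6]
contact_force: [-1.1, -0.5, 1.5]
width: -0.1
```

>>> servo_tool:
  steps:
    - [0, 0, -0.002, 0, 0, 0, -1]
    - [0, 0, -0.002, 0, 0, 0, -1]

```text
time: 16.25
eef_pos: [563.7, 54.3, 42.8]
tool_rot: [180.0, -0.0, 22.6]
contact_force: [-1.5, 0.6, 4.6]
width: 0.1
```

>>> servo_tool:
  steps:
    - [0, 0, -0.002, 0, 0, 0, -1]
    - [0, 0, -0.002, 0, 0, 0, -1]

```text
time: 16.5
eef_pos: [563.7, 54.2, 42.4]
tool_rot: [180.0, -0.0, 22.6]
contact_force: [-1.1, 0.6, 6.4]
width: 0.3
```

>>> servo_tool:
  steps:
    - [0, 0, -0.002, 0, 0, 0, -1]
    - [0, 0, -0.002, 0, 0, 0, -1]

```text
time: 16.75
eef_pos: [563.8, 54.2, 42.1]
tool_rot: [180.0, -0.0, 22.6]
contact_force: [-2.3, 0.1, 6.3]
width: 0.1
```

>>> servo_tool:
  steps:
    - [0, 0, -0.002, 0, 0, 0, -1]
    - [0, 0, -0.002, 0, 0, 0, -1]

```text
time: 17.0
eef_pos: [563.8, 54.2, 41.7]
tool_rot: [180.0, -0.0, 22.6]
contact_force: [-2.0, -1.1, 8.4]
width: -0.0
```

>>> servo_tool:
  steps:
    - [0, 0, -0.002, 0, 0, 0, -1]
    - [0, 0, -0.002, 0, 0, 0, -1]

```text
time: 17.25
eef_pos: [563.8, 54.2, 41.4]
tool_rot: [180.0, -0.0, 22.6]
contact_force: [-3.2, 0.0, 9.2]
width: 0.0
```

>>> servo_tool:
  steps:
    - [0, 0, -0.002, 0, 0, 0, -1]
    - [0, 0, -0.002, 0, 0, 0, -1]

```text
time: 17.5
eef_pos: [563.9, 54.2, 41.1]
tool_rot: [180.0, -0.1, 22.6]
contact_force: [-2.6, -1.6, 11.3]
width: 0.2
```

>>> servo_tool:
  steps:
    - [0, 0, -0.002, 0, 0, 0, -1]
    - [0, 0, -0.002, 0, 0, 0, -1]

```text
time: 17.75
eef_pos: [564.1, 54.2, 40.9]
tool_rot: [180.0, -0.1, 22.6]
contact_force: [-3.3, -1.1, 11.3]
width: -0.3
```

>>> servo_tool:
  steps:
    - [0, 0, -0.0015, 0, 0, 0, -1]
    - [0, 0, -0.0015, 0, 0, 0, -1]

```text
time: 18.0
eef_pos: [564.1, 54.2, 40.5]
tool_rot: [180.0, -0.1, 22.6]
contact_force: [-2.3, -1.0, 11.4]
width: -0.3
```

>>> servo_tool:
  steps:
    - [0, 0, -0.0015, 0, 0, 0, -1]
    - [0, 0, -0.0015, 0, 0, 0, -1]

```text
time: 18.25
eef_pos: [564.3, 54.2, 40.4]
tool_rot: [180.0, -0.1, 22.6]
contact_force: [-2.0, -0.4, 13.1]
width: 0.2
```

>>> servo_tool:
  steps:
    - [0, 0, -0.0015, 0, 0, 0, -1]
    - [0, 0, -0.0015, 0, 0, 0, -1]

```text
time: 18.5
eef_pos: [564.3, 54.2, 40.1]
tool_rot: [179.9, -0.1, 22.6]
contact_force: [-2.9, 0.3, 14.3]
width: -0.2
```

>>> servo_tool:
  steps:
    - [0, 0, -0.0015, 0, 0, 0, -1]
    - [0, 0, -0.0015, 0, 0, 0, -1]

```text
time: 18.75
eef_pos: [564.3, 54.2, 39.8]
tool_rot: [179.9, -0.1, 22.6]
contact_force: [-2.8, -0.3, 14.0]
width: 0.3
```

>>> servo_tool:
  steps:
    - [0, 0, -0.0012, 0, 0, 0, -1]
    - [0, 0, -0.0012, 0, 0, 0, -1]

```text
time: 19.0
eef_pos: [564.4, 54.2, 39.7]
tool_rot: [179.9, -0.1, 22.6]
contact_force: [-2.8, -1.1, 15.4]
width: 0.3
```

>>> servo_tool:
  steps:
    - [0, 0, -0.0012, 0, 0, 0, -1]
    - [0, 0, -0.0012, 0, 0, 0, -1]

```text
time: 19.25
eef_pos: [564.4, 54.2, 39.4]
tool_rot: [179.9, -0.1, 22.6]
contact_force: [-3.5, -1.0, 15.4]
width: 0.1
```

>>> servo_tool:
  steps:
    - [0, 0, -0.0012, 0, 0, 0, -1]
    - [0, 0, -0.0012, 0, 0, 0, -1]

```text
time: 19.5
eef_pos: [564.3, 54.2, 39.1]
tool_rot: [179.9, -0.1, 22.6]
contact_force: [-2.9, -0.4, 14.7]
width: -0.2
```

>>> servo_tool:
  steps:
    - [0, 0, -0.001, 0, 0, 0, -1]
    - [0, 0, -0.001, 0, 0, 0, -1]

```text
time: 19.75
eef_pos: [564.6, 54.2, 37.8]
tool_rot: [179.9, -0.1, 22.6]
contact_force: [-0.1, -0.3, 9.4]
width: -0.1
```

The snap showed clearly: the force fell from 14.7 to 9.4 N and the tool dropped 1.3 mm. I lift off and go to the −x end.

>>> servo_tool:
  steps:
    - [0, 0, 0.02, 0, 0, 0, -1]
    - [0, 0, 0.06, 0, 0, 0, -1]
    - [-0.1, -0.043, 0.06, 0, 0, 0, -1]
    - [-0.207, -0.0857, 0.06, 0, 0, 0, -1]
    - [-0.207, -0.0857, 0.06, 0, 0, 0, -1]

```text
time: 20.38
eef_pos: [509.9, 32.4, 51.7]
tool_rot: [-180.0, 0.1, 22.5]
contact_force: [0.6, -0.0, -0.5]
width: 0.1
```

>>> servo_tool:
  steps:
    - [0, 0, -0.01, 0, 0, 0, -1]
    - [0, 0, -0.018, 0, 0, 0, -1]
    - [0, 0, -0.018, 0, 0, 0, -1]

```text
time: 20.75
eef_pos: [512.3, 33.1, 46.9]
tool_rot: [-180.0, 0.0, 22.6]
contact_force: [0.6, -0.1, 0.1]
width: 0.0
```

```bash
python3 f2.py 10
```

```text
20.75 [512.32846672  33.06991565  46.85594069] [-1.79999695e+02  9.47187763e-03  2.25746598e+01] [ 0.61197287 -0.11316402  0.06880605] 0.022958018979262987
```

View pics/scene10c.png

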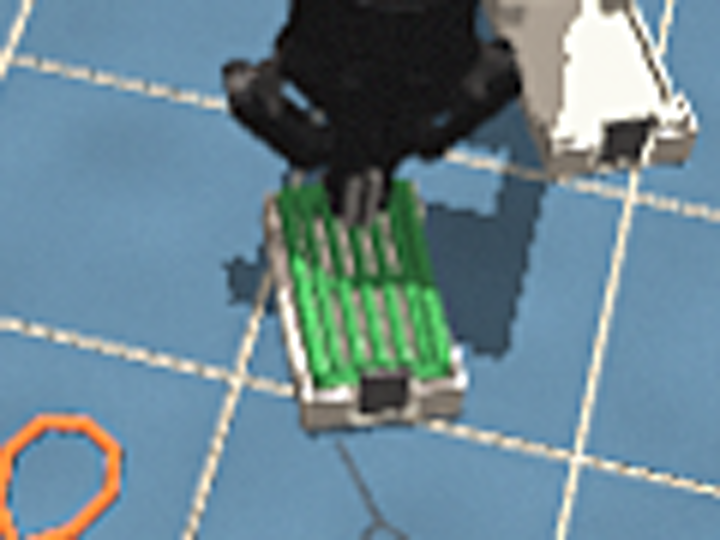

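The +x end now sits low, with the grey clip at (383,390) standing over it. The fingers are over the −x half. I press there.

>>> servo_tool:
  steps:
    - [0, 0, -0.006, 0, 0, 0, -1]
    - [0, 0, -0.01, 0, 0, 0, -1]
    - [0, 0, -0.01, 0, 0, 0, -1]

```text
time: 21.22
eef_pos: [511.8, 32.9, 44.6]
tool_rot: [180.0, 0.0, 22.6]
contact_force: [0.6, 1.0, -0.1]
width: -0.2
```

>>> servo_tool:
  steps:
    - [0, 0, -0.003, 0, 0, 0, -1]
    - [0, 0, -0.003, 0, 0, 0, -1]

```text
time: 21.48
eef_pos: [511.8, 32.8, 43.9]
tool_rot: [180.0, 0.0, 22.6]
contact_force: [0.2, 0.0, 0.3]
width: 0.1
```

>>> servo_tool:
  steps:
    - [0, 0, -0.003, 0, 0, 0, -1]
    - [0, 0, -0.003, 0, 0, 0, -1]

```text
time: 21.72
eef_pos: [511.8, 32.8, 43.2]
tool_rot: [180.0, 0.0, 22.6]
contact_force: [0.8, -0.7, 0.3]
width: -0.0
```

>>> servo_tool:
  steps:
    - [0, 0, -0.002, 0, 0, 0, -1]
    - [0, 0, -0.002, 0, 0, 0, -1]

```text
time: 21.98
eef_pos: [511.8, 32.8, 42.7]
tool_rot: [180.0, 0.0, 22.6]
contact_force: [0.3, 0.0, -0.7]
width: -0.1
```

>>> servo_tool:
  steps:
    - [0, 0, -0.002, 0, 0, 0, -1]
    - [0, 0, -0.002, 0, 0, 0, -1]

```text
time: 22.22
eef_pos: [511.8, 32.8, 42.2]
tool_rot: [180.0, 0.0, 22.6]
contact_force: [0.7, 0.5, -0.2]
width: 0.1
```

>>> servo_tool:
  steps:
    - [0, 0, -0.002, 0, 0, 0, -1]
    - [0, 0, -0.002, 0, 0, 0, -1]

```text
time: 22.48
eef_pos: [511.8, 32.9, 41.7]
tool_rot: [180.0, 0.0, 22.6]
contact_force: [-0.7, 0.1, -0.6]
width: -0.0
```

>>> servo_tool:
  steps:
    - [0, 0, -0.002, 0, 0, 0, -1]
    - [0, 0, -0.002, 0, 0, 0, -1]

```text
time: 22.72
eef_pos: [511.9, 32.9, 41.2]
tool_rot: [180.0, -0.0, 22.6]
contact_force: [-0.2, 0.9, 0.5]
width: -0.1
```

>>> servo_tool:
  steps:
    - [0, 0, -0.002, 0, 0, 0, -1]
    - [0, 0, -0.002, 0, 0, 0, -1]

```text
time: 22.98
eef_pos: [512.0, 32.8, 40.9]
tool_rot: [180.0, -0.0, 22.6]
contact_force: [-0.7, 0.5, 3.3]
width: 0.1
```

>>> servo_tool:
  steps:
    - [0, 0, -0.002, 0, 0, 0, -1]
    - [0, 0, -0.002, 0, 0, 0, -1]

```text
time: 23.22
eef_pos: [512.1, 32.8, 40.5]
tool_rot: [180.0, -0.0, 22.6]
contact_force: [-0.3, 0.0, 5.5]
width: -0.2
```

>>> servo_tool:
  steps:
    - [0, 0, -0.002, 0, 0, 0, -1]
    - [0, 0, -0.002, 0, 0, 0, -1]

```text
time: 23.48
eef_pos: [512.2, 32.8, 40.1]
tool_rot: [180.0, -0.0, 22.6]
contact_force: [-0.2, 0.2, 6.0]
width: 0.0
```

>>> servo_tool:
  steps:
    - [0, 0, -0.002, 0, 0, 0, -1]
    - [0, 0, -0.002, 0, 0, 0, -1]

```text
time: 23.72
eef_pos: [512.2, 32.9, 39.7]
tool_rot: [180.0, -0.1, 22.6]
contact_force: [-0.9, 0.2, 6.3]
width: -0.4
```

>>> servo_tool:
  steps:
    - [0, 0, -0.0015, 0, 0, 0, -1]
    - [0, 0, -0.0015, 0, 0, 0, -1]

```text
time: 23.98
eef_pos: [512.2, 32.8, 39.4]
tool_rot: [180.0, -0.1, 22.6]
contact_force: [-0.4, 0.8, 6.8]
width: 0.3
```

>>> servo_tool:
  steps:
    - [0, 0, -0.0015, 0, 0, 0, -1]
    - [0, 0, -0.0015, 0, 0, 0, -1]

```text
time: 24.22
eef_pos: [512.3, 32.8, 39.1]
tool_rot: [180.0, -0.1, 22.6]
contact_force: [-1.6, 0.2, 8.3]
width: -0.3
```

>>> servo_tool:
  steps:
    - [0, 0, -0.0015, 0, 0, 0, -1]
    - [0, 0, -0.0015, 0, 0, 0, -1]

```text
time: 24.48
eef_pos: [512.3, 32.9, 38.8]
tool_rot: [180.0, -0.1, 22.6]
contact_force: [-1.4, -0.3, 8.2]
width: -0.0
```

>>> servo_tool:
  steps:
    - [0, 0, -0.0012, 0, 0, 0, -1]
    - [0, 0, -0.0012, 0, 0, 0, -1]

```text
time: 24.72
eef_pos: [512.4, 32.8, 38.6]
tool_rot: [180.0, -0.1, 22.6]
contact_force: [-1.5, -0.8, 8.9]
width: -0.0
```

>>> servo_tool:
  steps:
    - [0, 0, -0.0012, 0, 0, 0, -1]
    - [0, 0, -0.0012, 0, 0, 0, -1]

```text
time: 24.98
eef_pos: [512.4, 32.8, 38.3]
tool_rot: [180.0, -0.1, 22.6]
contact_force: [-0.7, 0.2, 8.0]
width: -0.2
```

>>> servo_tool:
  steps:
    - [0, 0, -0.0012, 0, 0, 0, -1]
    - [0, 0, -0.0012, 0, 0, 0, -1]

```text
time: 25.22
eef_pos: [512.4, 32.8, 38.1]
tool_rot: [180.0, -0.1, 22.6]
contact_force: [-1.6, -0.7, 9.6]
width: -0.1
```

>>> servo_tool:
  steps:
    - [0, 0, -0.0012, 0, 0, 0, -1]
    - [0, 0, -0.0012, 0, 0, 0, -1]

```text
time: 25.48
eef_pos: [512.5, 32.9, 37.8]
tool_rot: [180.0, -0.1, 22.6]
contact_force: [-1.5, -0.3, 9.2]
width: 0.0
```

>>> servo_tool:
  steps:
    - [0, 0, -0.0012, 0, 0, 0, -1]
    - [0, 0, -0.0012, 0, 0, 0, -1]

```text
time: 25.72
eef_pos: [512.2, 32.9, 36.9]
tool_rot: [180.0, -0.1, 22.6]
contact_force: [0.1, 1.0, 5.9]
width: -0.1
```

The second snap came at 9.2→5.9 N with a 0.9 mm drop. I push slightly further to confirm the hard seat.

>>> servo_tool:
  steps:
    - [0, 0, -0.001, 0, 0, 0, -1]
    - [0, 0, -0.001, 0, 0, 0, -1]

```text
time: 25.98
eef_pos: [512.2, 32.9, 36.9]
tool_rot: [180.0, -0.1, 22.6]
contact_force: [-1.2, 0.2, 7.2]
width: 0.2
```

>>> servo_tool:
  steps:
    - [0, 0, -0.001, 0, 0, 0, -1]
    - [0, 0, -0.001, 0, 0, 0, -1]

```text
time: 26.22
eef_pos: [512.3, 32.8, 36.8]
tool_rot: [180.0, -0.1, 22.6]
contact_force: [-0.3, 0.6, 10.3]
width: 0.3
```

Hard seat reached: 10 N with no further travel at z 36.8. I check the +x end again with a light press.

>>> servo_tool:
  steps:
    - [0, 0, 0.02, 0, 0, 0, -1]
    - [0, 0, 0.06, 0, 0, 0, -1]
    - [0.1, 0.043, 0.06, 0, 0, 0, -1]
    - [0.207, 0.0857, 0.06, 0, 0, 0, -1]
    - [0.207, 0.0857, 0.06, 0, 0, 0, -1]

```text
time: 26.85
eef_pos: [565.4, 54.8, 51.3]
tool_rot: [180.0, -0.1, 22.6]
contact_force: [-0.5, 0.5, 0.6]
width: -0.4
```

>>> servo_tool:
  steps:
    - [0, 0, -0.01, 0, 0, 0, -1]
    - [0, 0, -0.03, 0, 0, 0, -1]
    - [0, 0, -0.044, 0, 0, 0, -1]
    - [0, 0, -0.044, 0, 0, 0, -1]

```text
time: 27.35
eef_pos: [563.0, 54.1, 39.6]
tool_rot: [-180.0, 0.1, 22.5]
contact_force: [0.4, 0.2, 0.6]
width: -0.1
```

>>> servo_tool:
  steps:
    - [0, 0, -0.004, 0, 0, 0, -1]
    - [0, 0, -0.004, 0, 0, 0, -1]

```text
time: 27.6
eef_pos: [563.6, 54.2, 39.1]
tool_rot: [180.0, -0.0, 22.6]
contact_force: [-0.6, 0.3, 0.4]
width: 0.0
```

>>> servo_tool:
  steps:
    - [0, 0, -0.004, 0, 0, 0, -1]
    - [0, 0, -0.004, 0, 0, 0, -1]

```text
time: 27.85
eef_pos: [563.6, 54.3, 38.0]
tool_rot: [180.0, 0.0, 22.6]
contact_force: [0.1, 1.3, 0.6]
width: -0.1
```

>>> servo_tool:
  steps:
    - [0, 0, -0.003, 0, 0, 0, -1]
    - [0, 0, -0.003, 0, 0, 0, -1]

```text
time: 28.1
eef_pos: [563.6, 54.3, 37.3]
tool_rot: [180.0, 0.0, 22.6]
contact_force: [0.0, -1.5, 0.1]
width: -0.2
```

>>> servo_tool:
  steps:
    - [0, 0, -0.002, 0, 0, 0, -1]
    - [0, 0, -0.002, 0, 0, 0, -1]

```text
time: 28.35
eef_pos: [563.7, 54.3, 37.0]
tool_rot: [180.0, -0.0, 22.6]
contact_force: [-0.8, 0.0, 1.6]
width: -0.1
```

>>> servo_tool:
  steps:
    - [0, 0, -0.002, 0, 0, 0, -1]
    - [0, 0, -0.002, 0, 0, 0, -1]

```text
time: 28.6
eef_pos: [563.7, 54.3, 36.9]
tool_rot: [180.0, -0.0, 22.6]
contact_force: [-1.4, -0.3, 4.6]
width: 0.2
```

>>> servo_tool:
  steps:
    - [0, 0, -0.002, 0, 0, 0, -1]
    - [0, 0, -0.002, 0, 0, 0, -1]

```text
time: 28.85
eef_pos: [563.7, 54.3, 36.9]
tool_rot: [180.0, -0.0, 22.6]
contact_force: [-2.0, 0.2, 8.2]
width: -0.4
```

Both ends stop hard at the same height, 36.8 and 36.9 mm. I retreat and look.

>>> servo_tool:
  steps:
    - [0, 0, 0.05, 0, 0, 0, -1]
    - [0, 0, 0.2, 0, 0, 0, -1]
    - [-0.1, -0.05, 0.38, 0, 0, 0, -1]
    - [-0.35, -0.15, 0.4, 0, 0, 0, -1]
    - [-0.55, -0.3, 0.4, 0, 0, 0, -1]

```text
time: 29.48
eef_pos: [429.0, -18.2, 136.9]
tool_rot: [179.9, -0.1, 22.7]
contact_force: [-0.7, -0.6, 0.2]
width: -0.3
```

>>> servo_tool:
  steps:
    - [-0.2, -0.2, 0, 0, 0, 0, -1]
    - [-0.25, -0.4, 0, 0, 0, 0, -1]
    - [-0.25, -0.45, 0, 0, 0, 0, -1]
    - [-0.25, -0.45, 0, 0, 0, 0, -1]

```text
time: 29.98
eef_pos: [368.1, -130.9, 136.2]
tool_rot: [180.0, -0.1, 22.4]
contact_force: [-0.3, -0.1, 0.7]
width: -0.1
```

```bash
python3 f2.py 11
python3 - <<'E'
from f4 import *
for n,p in(("top",(537,44.5,.39)),("scene",(539,43,.39))):
    print(n,fd(n,cv2.imread(f"pics/{n}11.png"),25,p,"dark"))
    C0=cloud(n,np.load(f"pics/{n}0d.npy"));C=cloud(n,np.load(f"pics/{n}11d.npy"))
    g=green(cv2.imread(f"pics/{n}11.png"))>0
    P=C[g];P=P[np.hypot(P[:,0]-538,P[:,1]-44)<70];P=P[P[:,2]>22]
    A=np.c_[P[:,0]-538,P[:,1]-44,np.ones(len(P))];print("plane",np.linalg.lstsq(A,P[:,2],rcond=None)[0].round(4))
    a,b=cv2.imread(f"pics/{n}0.png"),cv2.imread(f"pics/{n}11.png")
    for nm,c in(("tumbler",(534,-245,50)),("stand",(705,220,40)),("tongue",(705,-70,3))):
        u,v=proj(n,[c])[0].astype(int);print(nm,cv2.absdiff(a,b)[v-25:v+25,u-25:u+25].mean().round(2))
E
```

```text
29.975 [ 368.07569077 -130.89164498  136.16170129] [ 1.79971346e+02 -6.47307301e-02  2.24318267e+01] [-0.28965328 -0.14728012  0.6568616 ] -0.0718068062464309
top (array([536.23366153,  44.91861772,  23.26013721]), np.float64(30.58320645905421), np.float64(610.0))
plane [-9.00000e-03  4.20000e-03  3.52043e+01]
tumbler 0.93
stand 0.98
tongue 0.91
scene (array([541.03712652,  43.14738348,  22.35333847]), np.float64(59.42903498654364), np.float64(704.0))
plane [1.24000e-02 1.90000e-03 3.36111e+01]
tumbler 3.54
stand 3.63
tongue 3.83
```

View pics/scene11c.png

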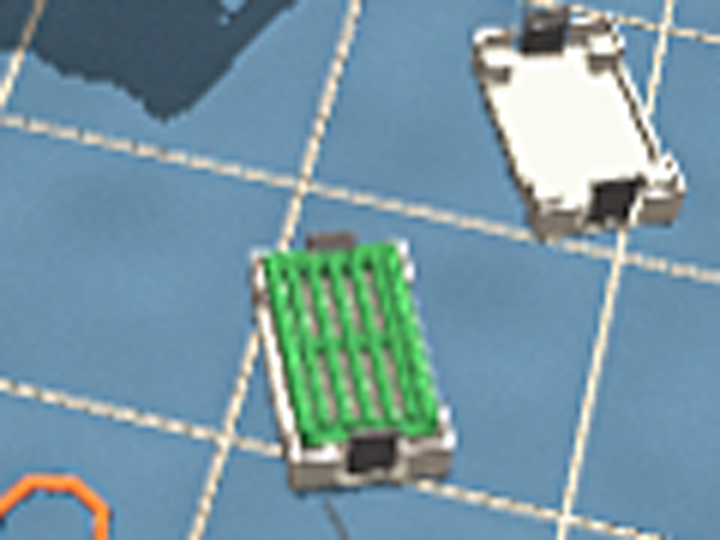

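View pics/top11c.png

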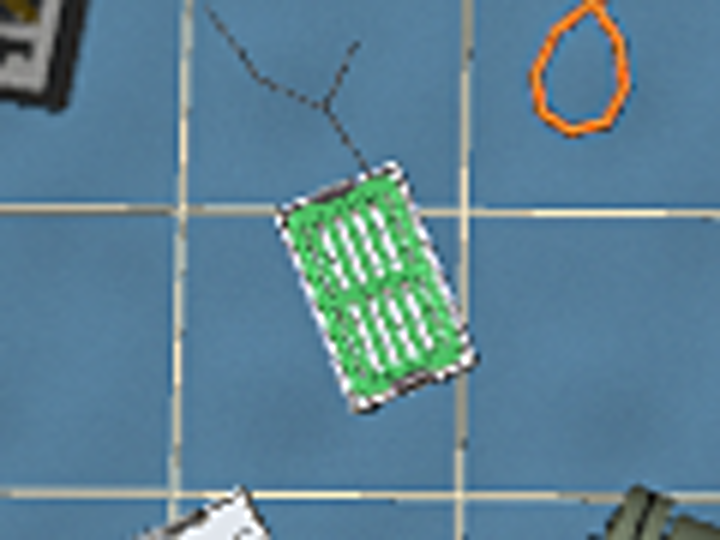

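Both views show the drainer down inside the box, centred, with a grey clip over each end: scene (330,243) and (372,450), top (340,193) and (418,380). The fingers are well clear, so I hand in.

```bash
python3 -c "
from workcell import bot
print(bot.sign_off())"
```

```text
the job is handed in; nothing more can be done
None
```

The drainer is back in the rightmost soap box, ribs up, and both clips have snapped over its ends. I laid it on the clips, then pressed the +x end and then the −x end with shut fingers. I handed in at about 30 s.

**Pressing:** The readings between steps peaked at 15.4 N vertical at the +x end and about 10 N at the −x end. Both snaps showed as a force drop with a sudden downward move. A light re-press met the hard seat at the same height at both ends, z 36.9 (+x) and 36.8 mm (−x).

**Last look:** Both pictures show the clips over the ends. In the top view the drainer was centred on the box to about 1 mm and aligned to about 1°. The arm was clear.

**Checks that disagreed or were weaker:**
- The two cameras differ by about 2–5 mm in absolute position, so I relied on relative positions and contact forces. The scene camera's fits were poor.
- My estimate of the box's height from the pictures, about 4 mm, was higher than the contact height implied, about 1 mm. I went by contact.
- I checked the tumbler, toothbrush stand and tongue cleaner by picture difference only. The top view was unchanged. The scene view showed a small difference, about equal around all three, which I took for lighting or noise.

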